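# Make up two grinding arbors

## Robot

A 7-joint arm with a two-finger parallel gripper is mounted at the origin on the work surface. World frame = base frame: x ahead of the robot, y to its left, z up, the work surface at z = 0. Lengths are in m, angles in rad, forces in N, time in s.
With the tool pointing down it reaches from about 0.4 to 0.875 m from the base axis. Payload 4.4 kg.
Tool frame: the origin (TCP) lies midway between the tips of the shut fingers; the grasp point (between the pads) lies 19 mm behind it; z points along the fingers, y is the direction in which the jaws open and shut (so a half turn about z gives the same grasp; the last joint's range is limited). The gripper opens to 85 mm and grips with 20 to 120 N. Pads are 22 mm wide; open, the fingers measure 114 mm over their backs; the gripper's body (76 mm by 85 mm) begins 54 mm behind the grasp point. The pads swing forward as they close: fully open they stand 13 mm farther back than shut.
Start: joints at [-1.196, 0.628, 0.038, 1.517, -0.027, 0.996, -0.02], TCP at [0.277, 0.588, 0.231] pointing down, gripper open.
Joint ranges: [-3.06, 3.06], [-0.37, 2.12], [-1.25, 1.32], [0.18, 2.47], [-1.1, 4.24], [0.23, 1.98], [-2.94, 2.94]. Speed limits (rad/s): [2.57, 2.57, 3.14, 3.14, 3.14, 3.14, 3.14].

## Interface

Orientations are given as a rotation vector (axis times angle).
In Python, from rig import observe, cams, ticket gives the robot as it stands.
- The arm moves only by the tool move_arm, never from a script. Its argument "increments" is a list that holds one entry, the list of rows, each a list of 7 numbers: the shift along the tool's x, y, z in units of 50 mm (1.0 is 50 mm), then the turn, a rotation vector about the tool's x, y, z in units of 5 degrees (1.0 is 5 degrees), then the opening, from 0 (shut) to 1 (fully open). In form: [[[dx, dy, dz, rx, ry, rz, hand], ...]]. A call has 1 to 10 rows; each row shifts and turns the commanded pose from where the row before left it, along the tool's axes as they then stand; what a row does not reach is not made up. A row lasts 1/10 s, in which the tool goes at most 50 mm and 8.59 degrees, less where a joint would pass 70% of its speed; a pose out of reach is approached as far as the arm can. A call is refused whole if a number of a shift passes 1 or a number of a turn 1, either way. A call with a gripper value outside its range is refused whole. The fingers move at their own pace and stop on an object; "squeeze" is the grip in N (left out, the last holds). Time passes only in rows, so rows that do not move let the fingers close. It gives the time, the measured TCP pose, the force and the opening at its end, in the units of the state.
- observe(): the state, without advancing time (a new reading comes with each control period).
- cams.read_camera(name): name is "scene" or "side" or "wrist"; returns (picture, depth): 400x640x3 uint8, blue, green, red; 400x640 float32, m along the optical axis (not along the pixel's ray), 0 where there is no reading.
- cams.get_calibration(name): a dict with "vfov" (degrees; the focal length in pixels is half the picture's height over the tangent of half this angle, whatever the lens; pixels are square), "cx", "cy" (the principal point, pixels), "xyz" and "rotation" of the camera in the world; the wrist camera has in their place "tool_from_camera" (4x4, takes a point from camera to tool coordinates, whose origin is the TCP and whose axes are the flange's). Camera axes: x right, y down, z forward; pixel columns grow to the right and rows downward; lengths in m; the calibration is good to about 2 mm. A picture is of the moment at which its call begins: read the wrist's pose just before it. get_calibration takes no time and is no camera call.
- ticket.job_done(): hands the job in, once; it reports no verdict.
The state is a dict: "clock": time; "joint_pos": joint angles; "dq": joint speeds; "tau": joint torques, N m; "tool_pos": TCP position; "eef_rot": TCP orientation; "wrist_force": force on the tool from outside, world axes, zero at the start; "ft_torque": the same for the moment, N m; "gripper_width": finger opening in m.
Only numpy, scipy, OpenCV 4.12 (cv2) and the standard library are available. Lean on these libraries where they do the work, as an engineer would, in place of code of your own. Each camera call takes 0.05 s, during which the arm holds its last target.

## Task

Make up the two arbors standing on the jeweller's bench. On the tall one, on the round base, thread from the bottom up the large grinding wheel, the aluminium spacer, the small grinding wheel and last the brass cap; on the short one, on the square base, put the wooden lap with its hub upwards. Each part must lie flat on the one below it, and be let go.

Things in the scene. Friction and masses are not known exactly. Their poses are not given: they have to be found in the camera images.
- tall_arbor: Fixed stand: dark steel round base, 84 mm across and 12 mm thick, with a bright steel post of 10 mm diameter in its middle that rises 58 mm above the base's top (70 mm above the bench); the last 8 mm taper to a 4 mm tip. Origin at the centre of the base's underside, on the bench, on the post's axis; z up.
- short_arbor: Fixed stand: dark steel square base, 70 by 70 mm and 12 mm thick, with a bright steel post of 10 mm diameter in its middle that rises 38 mm above the base's top (50 mm above the bench); the last 8 mm taper to a 4 mm tip. Origin at the centre of the base's underside, on the bench, on the post's axis; z up, x and y square to the base's sides.
- large_wheel: The large grinding wheel: plain grey stone ring, outer diameter 58 mm, 18 mm thick, with a 20 mm hole right through; about 90 g. Origin at the centre of its underside, z up the axis (yaw means nothing). Starts flat on the bench, underside down, anywhere.
- small_wheel: The small grinding wheel: plain grey stone ring, outer diameter 44 mm, 18 mm thick, with a 20 mm hole right through; about 50 g. Origin at the centre of its underside, z up the axis (yaw means nothing). Starts flat on the bench, underside down, anywhere.
- spacer: The spacer: thin-walled aluminium collar, outer diameter 30 mm, 14 mm tall, with a 20 mm hole right through; about 20 g. Origin at the centre of its underside, z up the axis (yaw means nothing). Starts flat on the bench, underside down, anywhere.
- cap: The cap: brass, outer diameter 28 mm, 24.5 mm tall, top closed and bevelled, with a blind hole of 18 mm diameter and 18 mm depth in its underside that goes over the post's tip (the sides are straight up to 21 mm); about 70 g. Origin at the centre of its underside, z up the axis (yaw means nothing). Starts flat on the bench, underside down, anywhere.
- lap: The lap: pale wooden disc, 54 mm in diameter and 12 mm thick, with a 30 mm diameter hub standing on it up to 34 mm above the underside; a 20 mm hole goes right through disc and hub; about 50 g. Its hub points up. Origin at the centre of its underside, z up the axis (yaw means nothing). Starts flat on the bench, underside down, anywhere.
Not all that is in view belongs to the job. What is shaped like the spacer but purple or turquoise is not meant.

How it is judged:
At the end, for the whole second after the job is handed in: Tall arbor, bottom up: large wheel, spacer, small wheel, cap (undersides 12, 30, 44, 62 mm above the arbor's underside); short arbor: lap, hub up (12 mm). Each within 4 mm of that height, 9 mm of the post's axis and 0.12 rad of level, at rest (horizontal distance between each of large_wheel, spacer, small_wheel, cap and tall_arbor below 0.009 m and z of large_wheel in the frame of tall_arbor between 0.008 and 0.016 m and angle between each of large_wheel, spacer, small_wheel, cap, lap's own z axis and vertical below 0.12 rad and linear speed of each of large_wheel, spacer, small_wheel, cap, lap below 0.02 m/s and z of spacer in the frame of tall_arbor between 0.026 and 0.034 m and z of small_wheel in the frame of tall_arbor between 0.04 and 0.048 m and z of cap in the frame of tall_arbor between 0.058 and 0.066 m and horizontal distance between lap and short_arbor below 0.009 m and z of lap in the frame of short_arbor between 0.008 and 0.016 m); the robot touches nothing.
It also fails if it takes over 128 s, if anything falls off the work surface, if the arm or the gripper's body presses on something with over 40 N, if the wrist force passes 120 N, or if a joint passes its speed limit or range.

## Working session

There is one attempt and no reset: what is moved stays moved. The work goes in short steps, Python scripts to look and compute and a tool call to move; the robot and the scene stay as the last step left them, time stands still between calls to the robot, and variables do not carry over. Pictures are saved under pics/ and viewed, and the job is handed in when it is done.

Besides the shell and the picture viewer there is one more tool, called after ">>>" as name([rows], argument=value, ...), one row to a line, values as JSON. move_arm: Moves the arm, as the interface text tells. Its arguments: {"type":"object","properties":{"increments":{"type":"array"},"squeeze":{"type":"number"}},"required":["increments"]}

```bash
ls; mkdir -p pics; cat > h.py <<'E'
import numpy as np, cv2, json
from rig import observe, cams, ticket
from scipy.spatial.transform import Rotation as R
def snap(name, fn):
    s=observe(); im,d=cams.read_camera(name); c=cams.get_calibration(name)
    cv2.imwrite(f'pics/{fn}.png',im); np.savez(f'pics/{fn}.npz',d=d,im=im,tp=s['tool_pos'],er=s['eef_rot'])
    json.dump({k:np.array(v).tolist() for k,v in c.items()},open(f'pics/{fn}.json','w'))
    return im,d
def load(fn):
    z=np.load(f'pics/{fn}.npz'); c=json.load(open(f'pics/{fn}.json'))
    f=200/np.tan(np.radians(c['vfov'])/2)
    if 'xyz' in c:
        r=np.array(c['rotation']); Rm=r if r.shape==(3,3) else R.from_rotvec(r).as_matrix() if r.size==3 else R.from_quat(r).as_matrix()
        t=np.array(c['xyz'])
    else:
        T=np.array(c['tool_from_camera']); Rt=R.from_rotvec(z['er']).as_matrix()
        Rm=Rt@T[:3,:3]; t=Rt@T[:3,3]+z['tp']
    return z['im'],z['d'],f,c['cx'],c['cy'],Rm,t
def cloud(fn):
    im,d,f,cx,cy,Rm,t=load(fn)
    v,u=np.mgrid[0:400,0:640]
    P=np.stack([(u-cx)/f*d,(v-cy)/f*d,d],-1)@Rm.T+t
    P[d==0]=np.nan
    return im,P
def atz(fn,u,v,z):
    im,d,f,cx,cy,Rm,t=load(fn)
    r=Rm@np.array([(u-cx)/f,(v-cy)/f,1]); return t+r*(z-t[2])/r[2]
def proj(fn,p):
    im,d,f,cx,cy,Rm,t=load(fn); q=Rm.T@(np.array(p)-t); return q[0]/q[2]*f+cx,q[1]/q[2]*f+cy
E
python3 - <<'E'
from h import *
print(observe())
for n in ('scene','side','wrist'):
    snap(n,n+'0'); print(n,cams.get_calibration(n))
E
```

```text
pics
{'clock': 0.0, 'joint_pos': array([-1.19579882,  0.62935371,  0.03839918,  1.51836777, -0.02700021,
        0.9963232 , -0.01997122]), 'dq': array([-8.42256700e-04,  7.07126501e-05, -8.22070140e-04,  3.39204307e-04,
       -8.99517418e-04,  7.29072598e-04, -5.71795478e-04]), 'tau': array([ 2.30335982e-04, -5.63396788e+01,  1.22639302e+00, -1.93442470e+01,
        1.10144739e-02,  1.05545222e-02, -3.92044967e-06]), 'tool_pos': array([0.27700981, 0.58731597, 0.23038349]), 'eef_rot': array([-6.86621450e-01, -3.06520690e+00,  2.96661966e-03]), 'wrist_force': array([ 0.26385745,  0.25747526, -0.59357443]), 'ft_torque': array([ 0.0060612 , -0.00623692,  0.02685836]), 'gripper_width': 0.08539968400049527}
scene {'vfov': 44.49050382775511, 'cx': 315.3642552608667, 'cy': 193.01528122378835, 'xyz': array([ 1.28636554, -0.01549452,  0.63526194]), 'rotation': array([-1.7313126 , -1.64633896,  0.80068398])}
side {'vfov': 42.041247798210925, 'cx': 319.1283070782837, 'cy': 192.40829238934933, 'xyz': array([ 0.1176783 , -0.74879933,  0.57377557]), 'rotation': array([-2.08166874,  0.54208415, -0.29369518])}
wrist {'vfov': 60.80599716862099, 'cx': 316.6692378816715, 'cy': 196.9098596559226, 'tool_from_camera': array([[-1.33850923e-03, -9.63768401e-01, -2.66737095e-01,
         6.77157743e-02],
       [ 9.99999074e-01, -1.35527977e-03, -1.21213650e-04,
         4.48336454e-04],
       [-2.44681504e-04, -2.66737010e-01,  9.63769323e-01,
        -1.42960591e-01],
       [ 0.00000000e+00,  0.00000000e+00,  0.00000000e+00,
         1.00000000e+00]])}
```

View pics/scene0.png

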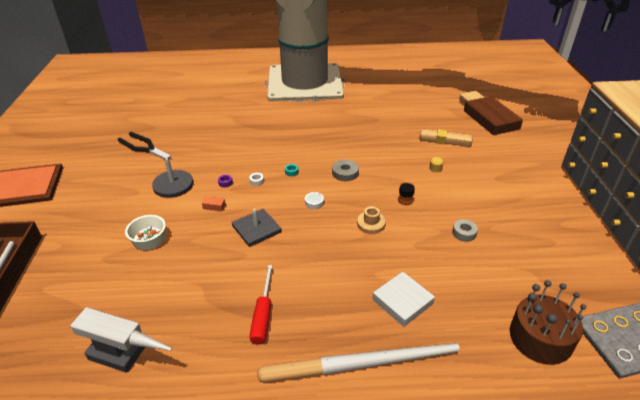

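View pics/side0.png

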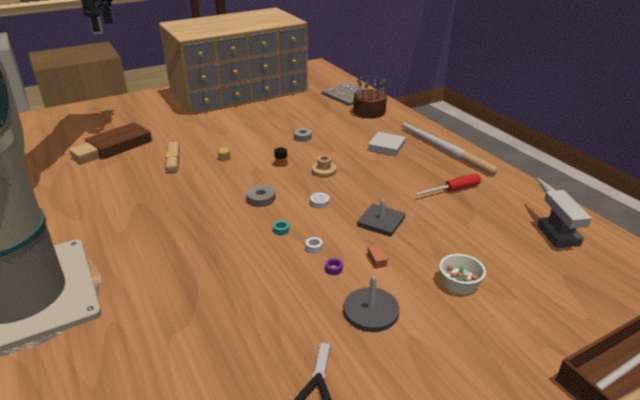

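View pics/wrist0.png

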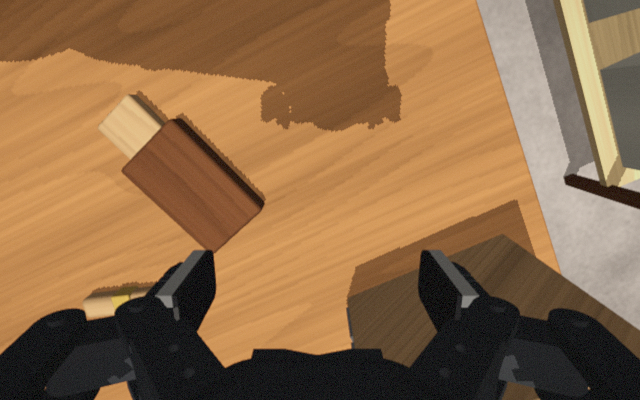

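```bash
python3 - <<'E'
from h import *
im,P=cloud('scene0')
c=cv2.resize(im[145:250,205:325],None,fx=5,fy=5,interpolation=cv2.INTER_CUBIC)
d=cv2.resize(im[145:250,325:485],None,fx=5,fy=5,interpolation=cv2.INTER_CUBIC)
cv2.imwrite('pics/c1.png',c);cv2.imwrite('pics/c2.png',d)
ims,Ps=cloud('side0')
def bl(P,x0,x1,y0,y1):
    # cluster objects above table
    m=(P[...,2]>0.006)&(P[...,2]<0.12)&(P[...,0]>.25)&(P[...,0]<1.0)&(abs(P[...,1])<.5)
    n,l,st,ce=cv2.connectedComponentsWithStats(m.astype(np.uint8))
    for i in range(1,n):
        if st[i,4]<25: continue
        q=P[l==i]; zt=np.percentile(q[:,2],97); top=q[q[:,2]>zt-.004]
        print(st[i],ce[i].round(),'ztop %.4f'%zt,'mid',((top.min(0)+top.max(0))/2).round(4)[:2],'ext',np.ptp(top,axis=0).round(3)[:2], 'all',np.ptp(q,axis=0).round(3)[:2])
print('scene');bl(P,0,0,0,0);print('side');bl(Ps,0,0,0,0)
t=P[300:330,150:240].reshape(-1,3);print(np.nanmean(t,0))
E
```

```text
scene
[477 111  41  23 674] [498. 121.] ztop 0.0308 mid [0.283 0.459] ext [0.066 0.082] all [0.066 0.082]
[419 130  54  16 557] [446. 137.] ztop 0.0232 mid [0.3323 0.32  ] ext [0.049 0.113] all [0.057 0.118]
[ 118  132   75   65 1237] [164. 171.] ztop 0.0508 mid [ 0.4626 -0.2911] ext [0.012 0.009] all [0.251 0.202]
[430 158  14  13 147] [436. 164.] ztop 0.0245 mid [0.4382 0.2731] ext [0.025 0.025] all [0.028 0.028]
[332 160  27  21 433] [345. 169.] ztop 0.0188 mid [0.4418 0.0753] ext [0.062 0.056] all [0.062 0.056]
[285 164  14  11 100] [291. 169.] ztop 0.0149 mid [ 0.4313 -0.0397] ext [0.031 0.028] all [0.031 0.028]
[250 173  14  12 104] [256. 178.] ztop 0.0143 mid [ 0.4566 -0.1139] ext [0.031 0.028] all [0.033 0.028]
[218 175  14  11 109] [225. 180.] ztop 0.0148 mid [ 0.4605 -0.1811] ext [0.03  0.029] all [0.031 0.029]
[398 183  17  21 267] [406. 193.] ztop 0.0358 mid [0.5391 0.1882] ext [0.031 0.028] all [0.032 0.029]
[305 193  19  15 223] [314. 200.] ztop 0.0156 mid [0.5369 0.0047] ext [0.038 0.036] all [0.038 0.036]
[202 197  23  13 237] [213. 203.] ztop 0.0186 mid [ 0.5366 -0.1
[... 2528 characters left out ...]
ll [0.029 0.031]
[306 237  17  15 169] [314. 244.] ztop 0.0150 mid [ 0.4583 -0.1149] ext [0.03  0.031] all [0.03  0.031]
[368 244  20  23 306] [377. 255.] ztop 0.0200 mid [ 0.5359 -0.1955] ext [0.029 0.044] all [0.03  0.046]
[ 440  254   46   39 1332] [462. 272.] ztop 0.0310 mid [ 0.6222 -0.3061] ext [0.073 0.071] all [0.073 0.071]
[325 258  18  16 192] [334. 265.] ztop 0.0155 mid [ 0.4588 -0.1811] ext [0.029 0.031] all [0.029 0.031]
[ 344  276   56   56 1969] [372. 307.] ztop 0.0556 mid [ 0.4588 -0.2913] ext [0.009 0.009] all [0.085 0.086]
[294 343  38  57 796] [318. 376.] ztop 0.0140 mid [ 0.3279 -0.3578] ext [0.081 0.084] all [0.081 0.085]
[ 7.96102905e-01 -1.96293782e-01 -7.60879707e-04]
```

View pics/c1.png

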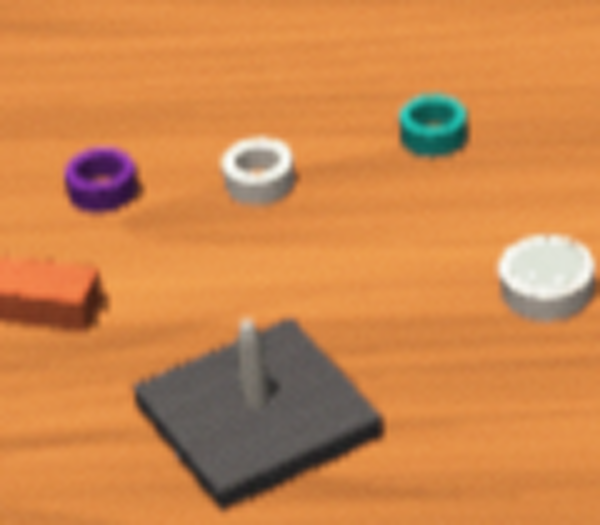

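View pics/c2.png

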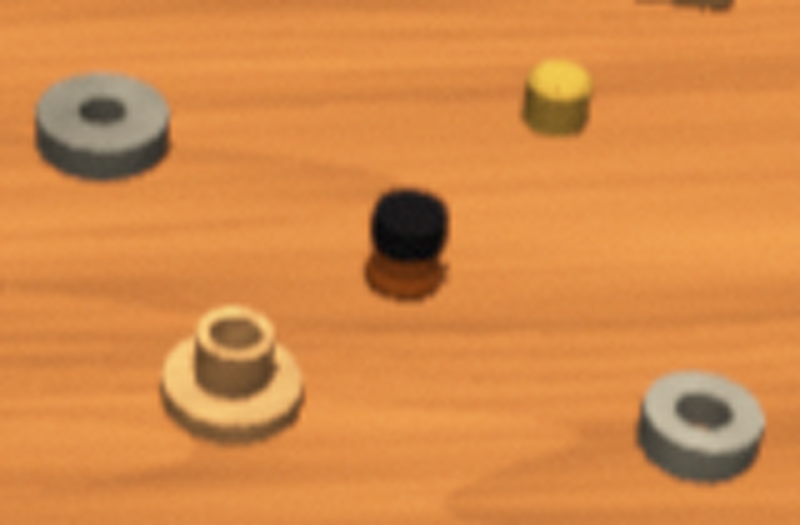

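```bash
python3 - <<'E'
from h import *
for fn in ('scene0','side0'):
    im,P=cloud(fn)
    for nm,c,r in (('tall',(.46,-.291),.05),('short',(.606,-.108),.055)):
        m=(np.hypot(P[...,0]-c[0],P[...,1]-c[1])<r)
        b=P[m&(P[...,2]>.010)&(P[...,2]<.0145)]; p=P[m&(P[...,2]>.022)]
        print(fn,nm,'base mid',((b.min(0)+b.max(0))/2).round(4),np.ptp(b,axis=0).round(3),'post',np.median(p,0).round(4),((p.min(0)+p.max(0))/2).round(4),p[:,2].max().round(4),len(p))
        if nm=='short': print(cv2.minAreaRect(b[:,:2].astype(np.float32)*1000))
        else: print(cv2.minEnclosingCircle(b[:,:2].astype(np.float32)*1000))
# targets in tool units from start
E
```

```text
scene0 tall base mid [ 0.4607 -0.2904  0.0121] [0.085 0.083 0.004] post [ 0.4625 -0.2898  0.0465] [ 0.4614 -0.2909  0.0464] 0.0693 92
((460.3497009277344, -289.4295654296875), 42.77340316772461)
scene0 short base mid [ 0.606  -0.1068  0.0121] [0.092 0.093 0.004] post [ 0.6084 -0.1072  0.0369] [ 0.6081 -0.1076  0.0362] 0.05 62
((606.3561401367188, -107.26849365234375), (71.82328796386719, 70.52372741699219), 32.475181579589844)
side0 tall base mid [ 0.4598 -0.2905  0.0122] [0.085 0.086 0.004] post [ 0.458  -0.2936  0.0481] [ 0.46   -0.2917  0.0464] 0.0707 174
((459.53204345703125, -290.6462707519531), 43.21828079223633)
side0 short base mid [ 0.6054 -0.1095  0.0122] [0.094 0.094 0.004] post [ 0.6045 -0.1096  0.0369] [ 0.6056 -0.109   0.0369] 0.0516 70
((605.9581909179688, -107.5567855834961), (73.7034683227539, 71.25595092773438), 32.080101013183594)
```

>>> move_arm([
  [[-0.5,-0.55,0,0,0,0,1],[-0.5,-0.55,0,0,0,0,1],[-0.5,-0.55,0,0,0,0,1],[-0.5,-0.55,0,0,0,0,1],[-0.5,-0.55,0,0,0,0,1],[-0.5,-0.55,0,0,0,0,1],[-0.5,-0.55,0,0,0,0,1],[-0.5,-0.55,0,0,0,0,1],[-0.5,-0.55,0,0,0,0,1],[-0.5,-0.55,0,0,0,0,1]],
])

```text
clock: 1.15
tool_pos: [0.3862, 0.231, 0.2313]
eef_rot: [-0.687, -3.066, 0.0]
wrist_force: [0.6, 0.4, -0.4]
gripper_width: 0.0853
```

>>> move_arm([
  [[0,0,0,0,0,1,1],[0,0,0,0,0,1,1],[0,0,0,0,0,1,1],[0,0,0,0,0,1,1],[0,0,0,0,0,1,1],[0,0,0,0,0,1,1],[0,0,0,0,0,1,1],[0,0,0,0,0,1,1],[0,0,0,0,0,1,1],[0,0,0,0,0,1,1]],
])

```text
clock: 2.15
tool_pos: [0.3859, 0.2324, 0.2312]
eef_rot: [-1.922, -2.485, 0.0]
wrist_force: [-0.1, 0.9, -0.4]
gripper_width: 0.0852
```

>>> move_arm([
  [[0,0,0,0,0,1,0.85],[0,0,0,0,0,1,0.85],[0,0,0,0,0,0.94,0.85],[0,0,0,0,0,0,0.85]],
])

```text
clock: 2.55
tool_pos: [0.3859, 0.2325, 0.2312]
eef_rot: [2.221, 2.222, -0.001]
wrist_force: [-0.5, 0.3, 0.4]
gripper_width: 0.0724
```

>>> move_arm([
  [[-0.63,0.22,0.24,0,0,0,0.85],[-0.63,0.22,0.44,0,0,0,0.85],[-0.63,0.22,0.44,0,0,0,0.85],[-0.63,0.22,0.44,0,0,0,0.85],[-0.62,0.22,0.44,0,0,0,0.85],[0,0,0,0,0,0,0.85],[0,0,0,0,0,0,0.85]],
])

```text
clock: 3.25
tool_pos: [0.441, 0.0747, 0.1309]
eef_rot: [-2.221, -2.22, 0.002]
wrist_force: [0.7, 0.8, -0.0]
gripper_width: 0.0725
```

```bash
python3 - <<'E'
from h import *
print(observe()['tool_pos'],observe()['eef_rot'])
im,d=snap('wrist','w1')
for z in (.018,):
    for k in range(24):
        a=k*np.pi/12
        for r in (.029,.010):
            u,v=proj('w1',(.441+r*np.cos(a),.0755+r*np.sin(a),z)); cv2.circle(im,(int(u),int(v)),1,(0,0,255),-1)
cv2.imwrite('pics/w1o.png',im)
E
```

```text
[0.44098683 0.07473485 0.1308814 ] [-2.22115074e+00 -2.22042643e+00  1.75764225e-03]
```

View pics/w1o.png

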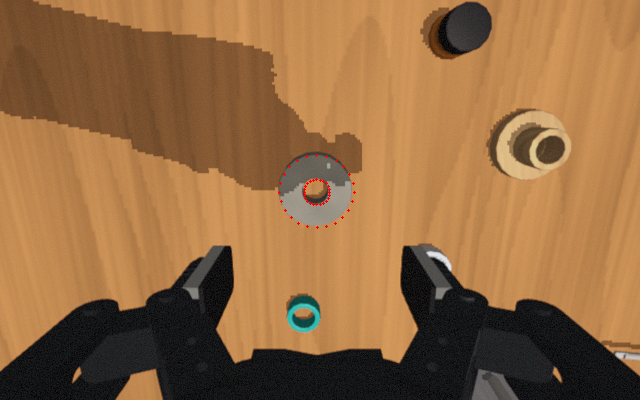

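>>> move_arm([
  [[0.016,0,0.5,0,0,0,0.85],[0,0,0.5,0,0,0,0.85],[0,0,0.5,0,0,0,0.85],[0,0,0.5,0,0,0,0.85],[0,0,0.3,0,0,0,0.85],[0,0,0.22,0,0,0,0.85],[0,0,0,0,0,0,0.85],[0,0,0,0,0,0,0.85]],
], squeeze=40)

```text
clock: 4.1
tool_pos: [0.4409, 0.0781, 0.0083]
eef_rot: [-2.216, -2.224, -0.001]
wrist_force: [0.7, 0.3, -0.0]
gripper_width: 0.0725
```

>>> move_arm([
  [[-0.05,0,0.1,0,0,0,0.85],[0,0,0.04,0,0,0,0.85],[0,0,0,0,0,0,0.85],[0,0,0,0,0,0,0.85]],
])

```text
clock: 4.5
tool_pos: [0.441, 0.0745, 0.0012]
eef_rot: [-2.219, -2.222, -0.001]
wrist_force: [1.1, 0.6, 0.3]
gripper_width: 0.0727
```

```bash
python3 - <<'E'
from h import *
print(observe()['tool_pos'],observe()['eef_rot'])
snap('side','s1');im,d=snap('wrist','w2')
E
```

```text
[0.44102156 0.07449578 0.00124555] [-2.21922291e+00 -2.22164857e+00 -7.39960183e-04]
```

View pics/w2.png

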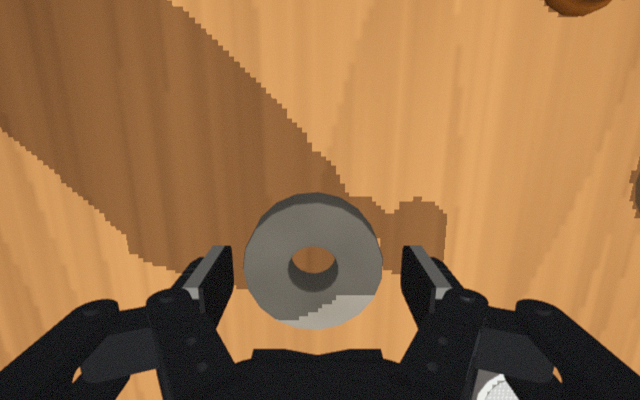

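>>> move_arm([
  [[0.02,0,0,0,0,0,0.5],[0,0,0,0,0,0,0.5],[0,0,0,0,0,0,0.5],[0,0,0,0,0,0,0.5],[0,0,0,0,0,0,0.5]],
], squeeze=40)

```text
clock: 5.1
tool_pos: [0.4408, 0.0752, 0.0016]
eef_rot: [-2.22, -2.221, -0.001]
wrist_force: [-1.5, -0.7, 10.1]
gripper_width: 0.0572
```

>>> move_arm([
  [[0,0,-0.1,0,0,0,0.4],[0,0,-0.3,0,0,0,0.4],[0,0,-0.5,0,0,0,0.4],[0,0,-0.6,0,0,0,0.4],[0,0,-0.6,0,0,0,0.4],[0,0,-0.4,0,0,0,0.4],[0,0,0,0,0,0,0.4]],
])

```text
clock: 5.8
tool_pos: [0.4423, 0.0753, 0.1278]
eef_rot: [2.219, 2.222, 0.005]
wrist_force: [1.0, 0.4, -1.3]
gripper_width: 0.057
```

```bash
python3 - <<'E'
from h import *
print(observe()['tool_pos'],observe()['wrist_force'])
snap('wrist','w3')
E
```

```text
[0.44226113 0.07534431 0.12780932] [ 0.96861255  0.39276327 -1.30403971]
```

View pics/w3.png

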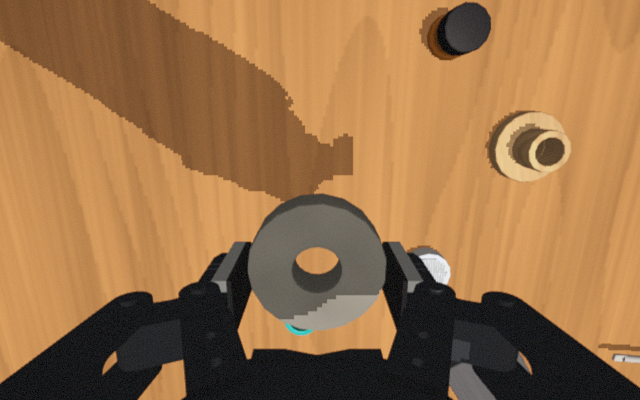

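>>> move_arm([
  [[-0.5,0.036,0,0,0,0,0.4],[-0.8,0.036,0,0,0,0,0.4],[-0.8,0.036,0,0,0,0,0.4],[-0.8,0.036,0,0,0,0,0.4],[-0.8,0.036,0,0,0,0,0.4],[-0.8,0.036,0,0,0,0,0.4],[-0.8,0.036,0,0,0,0,0.4],[-0.8,0.036,0,0,0,0,0.4],[-0.7,0.036,0,0,0,0,0.4],[-0.5,0.036,0,0,0,0,0.4]],
])

```text
clock: 6.85
tool_pos: [0.458, -0.2925, 0.1241]
eef_rot: [-2.222, -2.217, 0.002]
wrist_force: [-1.1, -0.1, -1.4]
gripper_width: 0.0571
```

>>> move_arm([
  [[0,0,0,0,0,0,0.4],[0,0,0,0,0,0,0.4]],
])

```text
clock: 7.05
tool_pos: [0.4582, -0.2895, 0.124]
eef_rot: [-2.219, -2.217, 0.001]
wrist_force: [0.3, 1.6, -1.1]
gripper_width: 0.0569
```

```bash
python3 - <<'E'
from h import *
print(observe()['tool_pos'],observe()['wrist_force'])
snap('wrist','w4')
snap('side','s4')
snap('scene','c4')
im,P=cloud('side'[:1]+'4')
for fn in ('s4','c4'):
    im,P=cloud(fn)
    m=(abs(P[...,2]-.138)<.02)&(np.hypot(P[...,0]-.46,P[...,1]+.29)<.06)
    q=P[m];
    for z in np.arange(.12,.155,.004):
        r=q[abs(q[:,2]-z)<.002]
        if len(r)>5: print(fn,z.round(3),len(r),((r.min(0)+r.max(0))/2).round(4),np.ptp(r,axis=0).round(3))
E
```

```text
[ 0.45815802 -0.28949258  0.12404672] [ 0.31919494  1.60650417 -1.12406928]
s4 0.124 49 [ 0.4545 -0.2975  0.124 ] [0.045 0.039 0.004]
s4 0.128 102 [ 0.4507 -0.2962  0.128 ] [0.053 0.041 0.004]
s4 0.132 125 [ 0.4589 -0.2964  0.132 ] [0.07  0.041 0.004]
s4 0.136 152 [ 0.4599 -0.2967  0.136 ] [0.082 0.04  0.004]
s4 0.14 692 [ 0.4588 -0.2879  0.14  ] [0.083 0.058 0.004]
s4 0.144 94 [ 0.46  -0.289  0.144] [0.085 0.045 0.004]
s4 0.148 81 [ 0.4594 -0.2887  0.148 ] [0.085 0.024 0.004]
s4 0.152 73 [ 0.4595 -0.2882  0.152 ] [0.084 0.024 0.004]
c4 0.124 35 [ 0.4725 -0.2856  0.124 ] [0.031 0.053 0.004]
c4 0.128 39 [ 0.4703 -0.2861  0.128 ] [0.049 0.055 0.004]
c4 0.132 50 [ 0.4719 -0.2856  0.132 ] [0.051 0.054 0.004]
c4 0.136 69 [ 0.4633 -0.286   0.1361] [0.075 0.055 0.004]
c4 0.14 206 [ 0.4631 -0.2871  0.14  ] [0.078 0.056 0.004]
c4 0.144 45 [ 0.4644 -0.2855  0.144 ] [0.075 0.027 0.004]
c4 0.148 41 [ 0.4634 -0.2884  0.1481] [0.082 0.022 0.004]
c4 0.152 42 [ 0.4656 -0.2883  0.1519] [0.074 0.023 0.004]
```

View pics/w4.png

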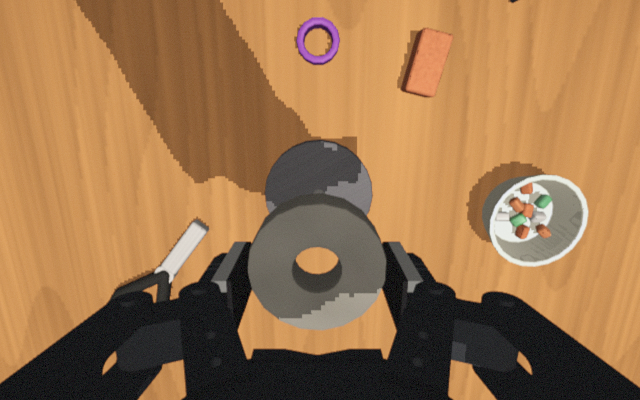

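View pics/s4.png

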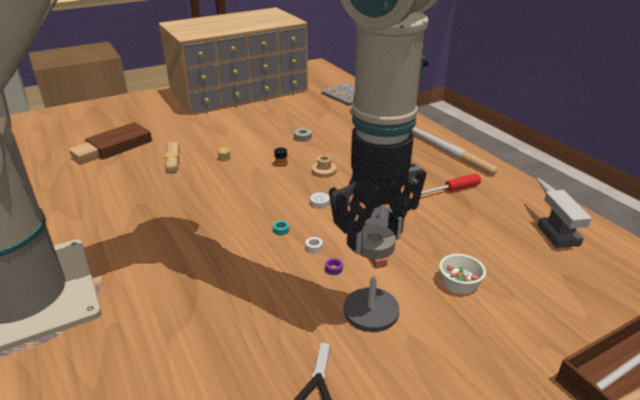

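>>> move_arm([
  [[-0.05,0.02,0.3,0,0,0,0.4],[0,0,0.3,0,0,0,0.4],[0,0,0.2,0,0,0,0.4],[0,0,0.2,0,0,0,0.4],[0,0,0,0,0,0,0.4],[0,0,0,0,0,0,0.4]],
])

```text
clock: 7.8
tool_pos: [0.4601, -0.2925, 0.0753]
eef_rot: [-2.22, -2.221, 0.001]
wrist_force: [1.0, -0.0, -0.2]
gripper_width: 0.0565
```

```bash
python3 - <<'E'
from h import *
print(observe()['tool_pos'],observe()['wrist_force'])
snap('wrist','w5')
E
```

```text
[ 0.46005043 -0.29246715  0.0753294 ] [ 0.95436065 -0.01420205 -0.19937808]
```

View pics/w5.png

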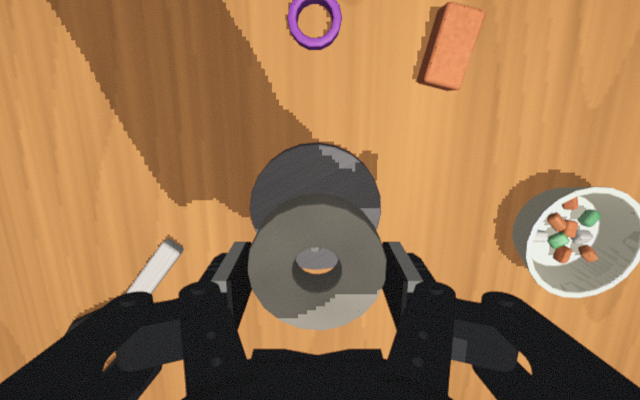

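>>> move_arm([
  [[0,0,0.2,0,0,0,0.4],[0,0,0.2,0,0,0,0.4],[0,0,0.2,0,0,0,0.4],[0,0,0.15,0,0,0,0.4],[0,0,0.1,0,0,0,0.4],[0,0,0.05,0,0,0,0.4],[0,0,0,0,0,0,0.4],[0,0,0,0,0,0,0.4]],
])

```text
clock: 8.65
tool_pos: [0.4602, -0.2926, 0.0307]
eef_rot: [-2.22, -2.221, 0.001]
wrist_force: [0.2, -0.4, -0.9]
gripper_width: 0.0567
```

```bash
python3 - <<'E'
from h import *
print(observe()['tool_pos'],observe()['wrist_force'])
snap('wrist','w6')
E
```

```text
[ 0.46015869 -0.29258455  0.03065563] [ 0.22995565 -0.36034357 -0.88260127]
```

View pics/w6.png

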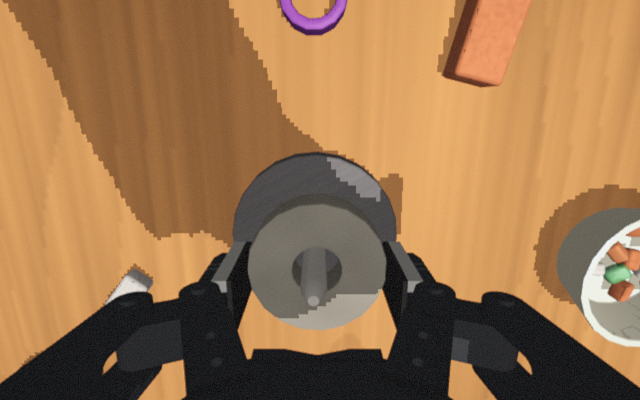

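>>> move_arm([
  [[0,0,0.15,0,0,0,0.4],[0,0,0.1,0,0,0,0.4],[0,0,0.07,0,0,0,0.4],[0,0,0,0,0,0,0.4],[0,0,0,0,0,0,0.4]],
])

```text
clock: 9.2
tool_pos: [0.4599, -0.2924, 0.0143]
eef_rot: [-2.22, -2.221, 0.001]
wrist_force: [-0.2, -0.4, -0.0]
gripper_width: 0.0569
```

>>> move_arm([
  [[0,0,0.01,0,0,0,0.85],[0,0,0,0,0,0,0.85],[0,0,0,0,0,0,0.85],[0,0,-0.2,0,0,0,0.85],[0,0,-0.4,0,0,0,0.85],[0,0,-0.6,0,0,0,0.85],[0,0,-0.6,0,0,0,0.7],[0,0,-0.5,0,0,0,0.6],[0,0,0,0,0,0,0.6],[0,0,0,0,0,0,0.6]],
])

```text
clock: 10.2
tool_pos: [0.4605, -0.2923, 0.1298]
eef_rot: [-2.22, -2.222, -0.001]
wrist_force: [-0.4, -0.5, -0.8]
gripper_width: 0.0511
```

```bash
python3 - <<'E'
from h import *
print(observe()['tool_pos'],observe()['wrist_force'])
snap('wrist','w7')
im,P=cloud('w7')
m=(abs(P[...,2]-.030)<.004)&(np.hypot(P[...,0]-.46,P[...,1]+.29)<.06)
q=P[m];print(len(q),cv2.minEnclosingCircle(q[:,:2].astype(np.float32)*1000),np.median(q,0),q[:,2].std())
E
```

```text
[ 0.46053921 -0.29233899  0.1298344 ] [-0.399159   -0.54084444 -0.77250699]
3964 ((459.7841796875, -290.2251281738281), 28.851093292236328) [ 0.46001016 -0.28769474  0.03021867] 0.0008124202291772162
```

View pics/w7.png

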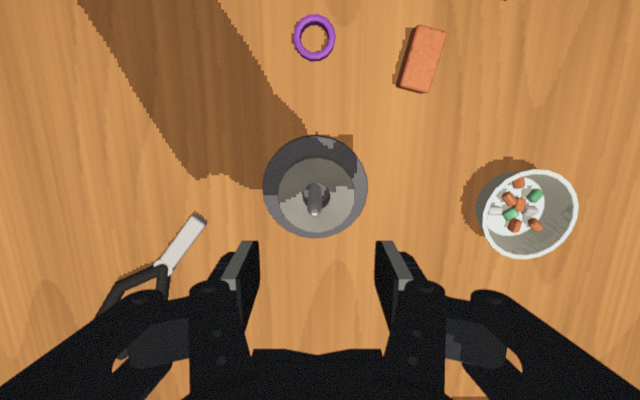

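>>> move_arm([
  [[0.5,0,0,0,0,0,0.6],[0.7,0,0,0,0,0,0.6],[0.7,-0.06,0,0,0,0,0.6],[0.7,0,0.2,0,0,0,0.6],[0.6,0,0.4,0,0,0,0.6],[0.35,0,0.4,0,0,0,0.6],[0,0,0.3,0,0,0,0.6],[0,0,0.2,0,0,0,0.6],[0,0,0,0,0,0,0.6],[0,0,0,0,0,0,0.6]],
])

```text
clock: 11.25
tool_pos: [0.4568, -0.1158, 0.0541]
eef_rot: [-2.221, -2.219, 0.002]
wrist_force: [0.2, 0.2, 0.6]
gripper_width: 0.0511
```

```bash
python3 - <<'E'
from h import *
print(observe()['tool_pos'],observe()['eef_rot'])
im,d=snap('wrist','w8')
for k in range(24):
    a=k*np.pi/12
    u,v=proj('w8',(.4575+.015*np.cos(a),-.1145+.015*np.sin(a),.014)); cv2.circle(im,(int(u),int(v)),1,(0,0,255),-1)
cv2.imwrite('pics/w8o.png',im)
im,P=cloud('w8')
m=(abs(P[...,2]-.014)<.003)&(np.hypot(P[...,0]-.4575,P[...,1]+.1145)<.03)
q=P[m];print(len(q),cv2.minEnclosingCircle(q[:,:2].astype(np.float32)*1000),np.median(q,0))
E
```

```text
[ 0.45675613 -0.11577255  0.05406016] [-2.22129002e+00 -2.21947448e+00  1.59302525e-03]
1177 ((456.8496398925781, -113.06558227539062), 15.051004409790039) [ 0.45682242 -0.11256129  0.01396868]
```

View pics/w8o.png

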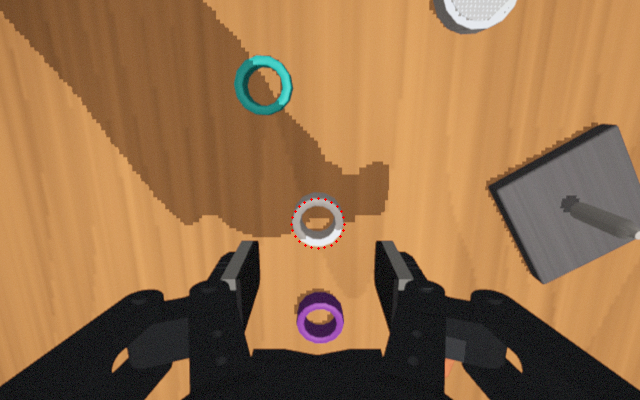

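>>> move_arm([
  [[0.035,0.01,0.3,0,0,0,0.6],[0,0,0.3,0,0,0,0.6],[0,0,0.2,0,0,0,0.6],[0,0,0.14,0,0,0,0.6],[0,0,0,0,0,0,0.6],[0,0,0,0,0,0,0.6]],
])

```text
clock: 11.9
tool_pos: [0.4576, -0.1134, 0.0074]
eef_rot: [-2.22, -2.221, 0.0]
wrist_force: [-0.7, 0.3, -0.1]
gripper_width: 0.0513
```

>>> move_arm([
  [[0,0,0.08,0,0,0,0.6],[0,0,0,0,0,0,0.4],[0,0,0,0,0,0,0.2],[0,0,0,0,0,0,0.2],[0,0,0,0,0,0,0.2],[0,0,0,0,0,0,0.2]],
], squeeze=35)

```text
clock: 12.5
tool_pos: [0.4575, -0.1131, 0.0034]
eef_rot: [-2.22, -2.221, 0.0]
wrist_force: [-0.4, -1.1, 5.7]
gripper_width: 0.0278
```

>>> move_arm([
  [[0,0,-0.1,0,0,0,0.2],[0,0,-0.4,0,0,0,0.2],[0,0,-0.6,0,0,0,0.2],[0,0,-0.6,0,0,0,0.2],[0,0,-0.5,0,0,0,0.2],[0,0,-0.1,0,0,0,0.2],[0,0,0,0,0,0,0.2]],
])

```text
clock: 13.2
tool_pos: [0.4581, -0.113, 0.1187]
eef_rot: [-2.22, -2.223, -0.001]
wrist_force: [-0.3, 0.5, -1.4]
gripper_width: 0.028
```

>>> move_arm([
  [[-0.4,0,0,0,0,0,0.2],[-0.7,0,0,0,0,0,0.2],[-0.7,0.05,0,0,0,0,0.2],[-0.7,0,0,0,0,0,0.2],[-0.6,0,0,0,0,0,0.2],[-0.45,0,0,0,0,0,0.2],[0,0,0,0,0,0,0.2],[0,0,0,0,0,0,0.2]],
])

```text
clock: 14.0
tool_pos: [0.4593, -0.2902, 0.1166]
eef_rot: [-2.219, -2.218, 0.001]
wrist_force: [-0.0, 0.4, -0.2]
gripper_width: 0.0277
```

```bash
cat >> h.py <<'E'
def held(tag,zr,c,r=.06):
    print(observe()['tool_pos'].round(4),observe()['wrist_force'].round(2))
    for n in ('scene','side','wrist'):
        snap(n,tag+n[:2]); im,P=cloud(tag+n[:2])
        m=(P[...,2]>zr[0])&(P[...,2]<zr[1])&(np.hypot(P[...,0]-c[0],P[...,1]-c[1])<r)
        q=P[m]
        if len(q)>5: print(n,len(q),'mid',((q.min(0)+q.max(0))/2).round(4),'ext',np.ptp(q,axis=0).round(3))
E
python3 - <<'E'
from h import *
held('a',(.128,.137),(.46,-.29),.022)
E
```

```text
[ 0.4593 -0.2902  0.1166] [-0.03  0.43 -0.21]
scene 31 mid [ 0.4614 -0.2838  0.1325] ext [0.037 0.009 0.009]
side 112 mid [ 0.4593 -0.291   0.1325] ext [0.041 0.025 0.009]
wrist 814 mid [ 0.4601 -0.2881  0.1325] ext [0.036 0.028 0.009]
```

View pics/awr.png

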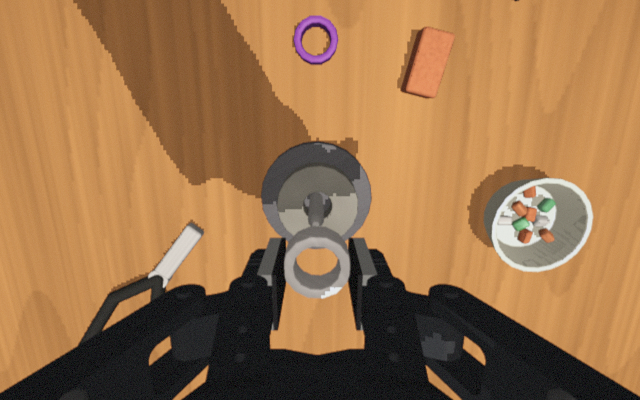

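```bash
python3 - <<'E'
from h import *
for v in (228,296): print(atz('awr',317,v,.1272))
im,P=cloud('awr')
m=(P[...,2]>.1245)&(P[...,2]<.131)&(np.hypot(P[...,0]-.46,P[...,1]+.29)<.022)
m[:, :283]=0; m[:,353:]=0
q=P[m]; print(np.median(q,0),((q.min(0)+q.max(0))/2),np.ptp(q,axis=0))
cv2.imwrite('pics/awrc.png',cv2.resize(im[190:310,250:390],None,fx=5,fy=5))
E
```

```text
[ 0.45991644 -0.27112623  0.1272    ]
[ 0.45993233 -0.30287292  0.1272    ]
[ 0.45991934 -0.28763726  0.12744375] [ 0.46012326 -0.28887056  0.12773861] [0.0294012  0.02974114 0.0064649 ]
```

View pics/awrc.png

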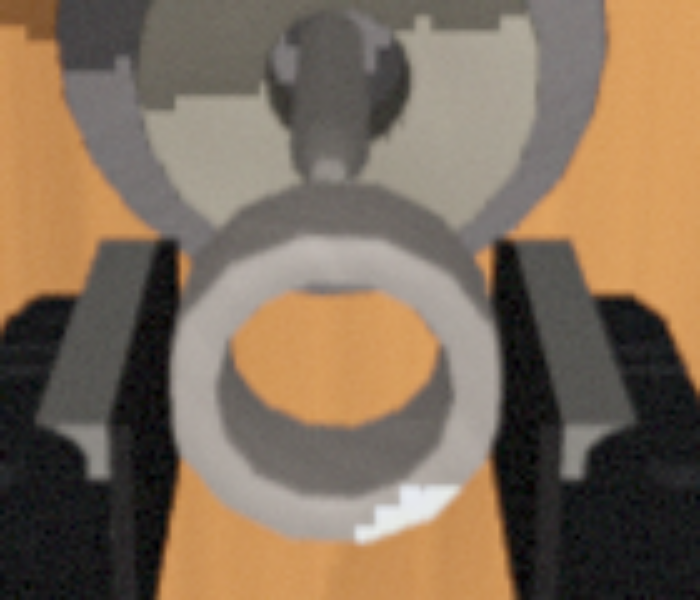

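>>> move_arm([
  [[-0.02,0.01,0.3,0,0,0,0.2],[0,0,0.3,0,0,0,0.2],[0,0,0.3,0,0,0,0.2],[0,0,0.2,0,0,0,0.2],[0,0,0.1,0,0,0,0.2],[0,0,0,0,0,0,0.2],[0,0,0,0,0,0,0.2]],
])

```text
clock: 14.85
tool_pos: [0.4608, -0.2919, 0.0582]
eef_rot: [-2.22, -2.222, 0.001]
wrist_force: [-0.1, 0.7, -0.7]
gripper_width: 0.028
```

```bash
python3 - <<'E'
from h import *
print(observe()['tool_pos'],observe()['wrist_force'])
snap('wrist','b1')
E
```

```text
[ 0.46076468 -0.29185093  0.0581875 ] [-0.05070104  0.7102329  -0.73213527]
```

View pics/b1.png

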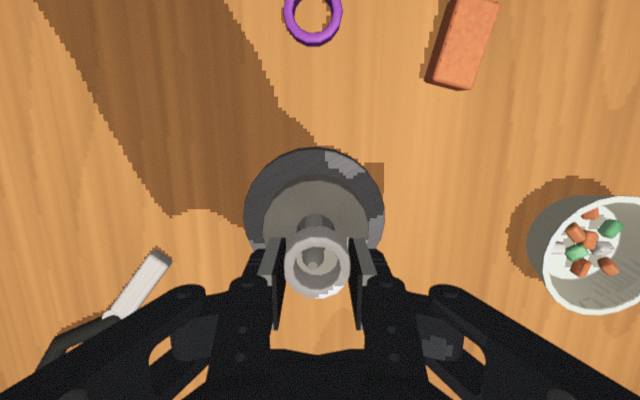

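>>> move_arm([
  [[0.02,-0.01,0.2,0,0,0,0.2],[0,0,0.15,0,0,0,0.2],[0,0,0.1,0,0,0,0.2],[0,0,0.04,0,0,0,0.2],[0,0,0,0,0,0,0.2],[0,0,0,0,0,0,0.2]],
])

```text
clock: 15.5
tool_pos: [0.4597, -0.2903, 0.0335]
eef_rot: [-2.219, -2.22, 0.0]
wrist_force: [-0.6, 2.2, 3.6]
gripper_width: 0.0279
```

>>> move_arm([
  [[0,0,0,0,0,0,0.5],[0,0,0,0,0,0,0.5],[0,0,0,0,0,0,0.5],[0,0,-0.3,0,0,0,0.5],[0,0,-0.5,0,0,0,0.6],[0,0,-0.6,0,0,0,0.7],[0,0,-0.6,0,0,0,0.75],[0,0,0,0,0,0,0.75],[0,0,0,0,0,0,0.75]],
])

```text
clock: 16.4
tool_pos: [0.4606, -0.2907, 0.1338]
eef_rot: [-2.22, -2.222, -0.0]
wrist_force: [-0.3, 0.7, -0.8]
gripper_width: 0.0642
```

```bash
python3 - <<'E'
from h import *
print(observe()['tool_pos'],observe()['wrist_force'])
snap('wrist','b2')
im,P=cloud('b2')
m=(abs(P[...,2]-.044)<.004)&(np.hypot(P[...,0]-.46,P[...,1]+.29)<.04)
q=P[m];print(len(q),cv2.minEnclosingCircle(q[:,:2].astype(np.float32)*1000),np.median(q,0),q[:,2].std())
E
```

```text
[ 0.46061501 -0.2906656   0.13383522] [-0.31737753  0.65629596 -0.79439239]
786 ((459.6848449707031, -290.1270751953125), 15.028241157531738) [ 0.45937263 -0.28845961  0.04392191] 0.0010651207694826845
```

View pics/b2.png

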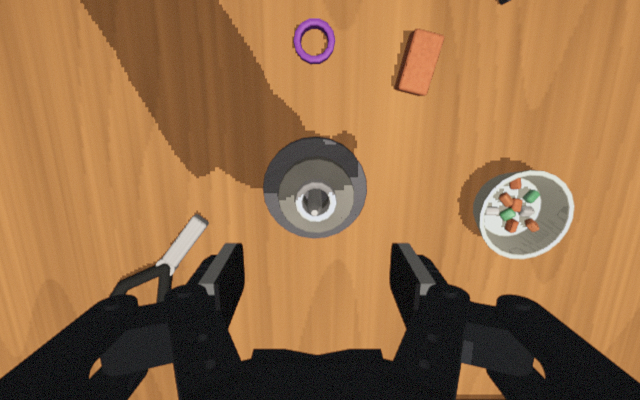

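>>> move_arm([
  [[0.5,0.15,0,0,0,0,0.75],[0.8,0.25,0,0,0,0,0.75],[0.8,0.25,0,0,0,0,0.75],[0.8,0.25,0,0,0,0,0.75],[0.8,0.25,0,0,0,0,0.75],[0.8,0.25,0,0,0,0,0.75],[0.8,0.25,0,0,0,0,0.75],[0.8,0.25,0,0,0,0,0.75],[0.8,0.25,0,0,0,0,0.75],[0.8,0.25,0,0,0,0,0.75]],
])

```text
clock: 17.45
tool_pos: [0.5793, 0.0961, 0.132]
eef_rot: [-2.219, -2.22, 0.004]
wrist_force: [0.9, -0.3, -0.5]
gripper_width: 0.0642
```

>>> move_arm([
  [[0.8,0.3,0,0,0,0,0.75],[0.8,0.3,0,0,0,0,0.75],[0.8,0.3,0.2,0,0,0,0.75],[0.8,0.2,0.3,0,0,0,0.75],[0.4,0.1,0.3,0,0,0,0.75],[0,0,0.3,0,0,0,0.75],[0,0,0,0,0,0,0.75],[0,0,0,0,0,0,0.75]],
])

```text
clock: 18.25
tool_pos: [0.6395, 0.2718, 0.0779]
eef_rot: [-2.223, -2.218, 0.005]
wrist_force: [0.1, -0.4, 0.2]
gripper_width: 0.0637
```

```bash
python3 - <<'E'
from h import *
print(observe()['tool_pos'],observe()['eef_rot'])
snap('wrist','b3')
im,P=cloud('b3')
m=(abs(P[...,2]-.018)<.003)&(np.hypot(P[...,0]-.641,P[...,1]-.279)<.04)
q=P[m];print(len(q),cv2.minEnclosingCircle(q[:,:2].astype(np.float32)*1000),np.median(q,0),q[:,2].std())
E
```

```text
[0.63945364 0.27176991 0.07792398] [-2.22325954 -2.21847432  0.00479563]
2931 ((639.98779296875, 280.4001770019531), 22.030269622802734) [0.64003885 0.28169633 0.01815722] 0.0007885726733765392
```

View pics/b3.png

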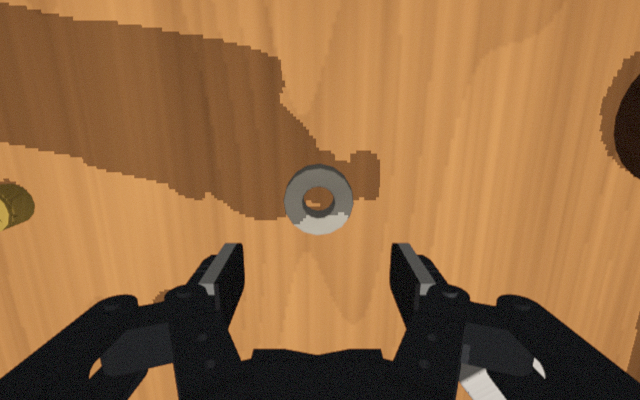

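>>> move_arm([
  [[0.16,0.01,0.3,0,0,0,0.75],[0,0,0.3,0,0,0,0.75],[0,0,0.3,0,0,0,0.75],[0,0,0.3,0,0,0,0.75],[0,0,0.2,0,0,0,0.75],[0,0,0,0,0,0,0.75],[0,0,0,0,0,0,0.75],[0,0,0,0,0,0,0.75]],
])

```text
clock: 19.1
tool_pos: [0.6409, 0.2824, 0.0094]
eef_rot: [-2.22, -2.222, -0.001]
wrist_force: [-0.0, 1.0, 0.7]
gripper_width: 0.0641
```

>>> move_arm([
  [[-0.05,-0.01,0.13,0,0,0,0.75],[0,0,0,0,0,0,0.75],[0,0,0,0,0,0,0.5],[0,0,0,0,0,0,0.35],[0,0,0,0,0,0,0.35],[0,0,0,0,0,0,0.35],[0,0,0,0,0,0,0.35]],
], squeeze=40)

```text
clock: 19.8
tool_pos: [0.64, 0.28, 0.0026]
eef_rot: [-2.22, -2.221, -0.0]
wrist_force: [0.6, -0.2, 4.8]
gripper_width: 0.0418
```

>>> move_arm([
  [[0,0,-0.1,0,0,0,0.3],[0,0,-0.4,0,0,0,0.3],[0,0,-0.6,0,0,0,0.3],[0,0,-0.6,0,0,0,0.3],[0,0,-0.5,0,0,0,0.3],[0,0,-0.3,0,0,0,0.3],[0,0,0,0,0,0,0.3]],
])

```text
clock: 20.5
tool_pos: [0.6414, 0.2802, 0.1304]
eef_rot: [2.22, 2.222, 0.006]
wrist_force: [-0.0, 0.0, -0.9]
gripper_width: 0.042
```

>>> move_arm([
  [[-0.5,-0.15,0,0,0,0,0.3],[-0.8,-0.25,0,0,0,0,0.3],[-0.8,-0.25,0,0,0,0,0.3],[-0.8,-0.25,0,0,0,0,0.3],[-0.8,-0.25,0,0,0,0,0.3],[-0.8,-0.25,0,0,0,0,0.3],[-0.8,-0.25,0,0,0,0,0.3],[-0.8,-0.25,0,0,0,0,0.3],[-0.8,-0.25,0,0,0,0,0.3],[-0.8,-0.25,0,0,0,0,0.3]],
])

```text
clock: 21.5
tool_pos: [0.5186, -0.1061, 0.1261]
eef_rot: [-2.218, -2.22, 0.002]
wrist_force: [0.8, -0.3, -0.8]
gripper_width: 0.0419
```

>>> move_arm([
  [[-0.8,-0.25,0,0,0,0,0.3],[-0.8,-0.25,0,0,0,0,0.3],[-0.8,-0.25,0,0,0,0,0.3],[-0.7,-0.25,0,0,0,0,0.3],[-0.4,-0.1,0,0,0,0,0.3],[0,0,0,0,0,0,0.3],[0,0,0,0,0,0,0.3],[0,0,0,0,0,0,0.3]],
])

```text
clock: 22.3
tool_pos: [0.4654, -0.2783, 0.1262]
eef_rot: [-2.216, -2.222, -0.0]
wrist_force: [-0.2, 0.6, -0.2]
gripper_width: 0.0417
```

>>> move_arm([
  [[-0.24,-0.11,0,0,0,0,0.3],[0,0,0,0,0,0,0.3],[0,0,0,0,0,0,0.3]],
])

```text
clock: 22.6
tool_pos: [0.4596, -0.2924, 0.1271]
eef_rot: [-2.22, -2.221, 0.001]
wrist_force: [0.6, -0.4, -0.6]
gripper_width: 0.042
```

```bash
python3 - <<'E'
from h import *
print(observe()['tool_pos'],observe()['eef_rot'])
snap('wrist','b4');im,P=cloud('b4')
m=(P[...,2]>.138)&(P[...,2]<.1455)&(np.hypot(P[...,0]-.46,P[...,1]+.29)<.03)
m[:,:265]=0;m[:,370:]=0
q=P[m];print(np.median(q,0),((q.min(0)+q.max(0))/2),np.ptp(q,axis=0))
E
```

```text
[ 0.45956761 -0.29235236  0.12705558] [-2.22020114e+00 -2.22076708e+00  7.44701008e-04]
[ 0.45961781 -0.289743    0.14257349] [ 0.45970248 -0.29179542  0.14167777] [0.04311298 0.04376782 0.00733198]
```

View pics/b4.png

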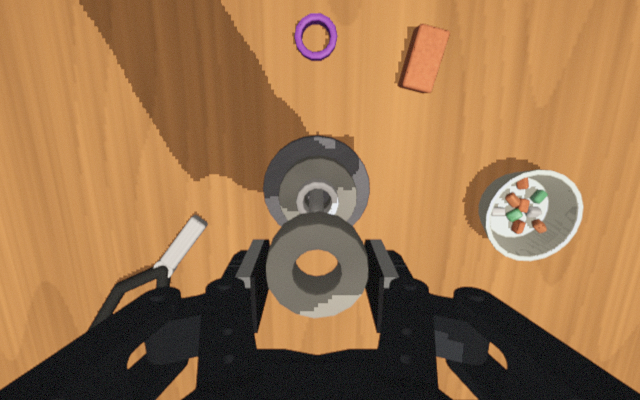

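>>> move_arm([
  [[0.03,0,0.3,0,0,0,0.3],[0,0,0.3,0,0,0,0.3],[0,0,0.3,0,0,0,0.3],[0,0,0.2,0,0,0,0.3],[0,0,0.1,0,0,0,0.3],[0,0,0,0,0,0,0.3],[0,0,0,0,0,0,0.3]],
])

```text
clock: 23.35
tool_pos: [0.4598, -0.2909, 0.0674]
eef_rot: [-2.22, -2.221, 0.001]
wrist_force: [0.3, -0.3, -0.3]
gripper_width: 0.0417
```

```bash
python3 - <<'E'
from h import *
print(observe()['tool_pos'],observe()['wrist_force'])
snap('wrist','b5')
E
```

```text
[ 0.45982317 -0.2909351   0.06738221] [ 0.30646784 -0.31826876 -0.267805  ]
```

View pics/b5.png

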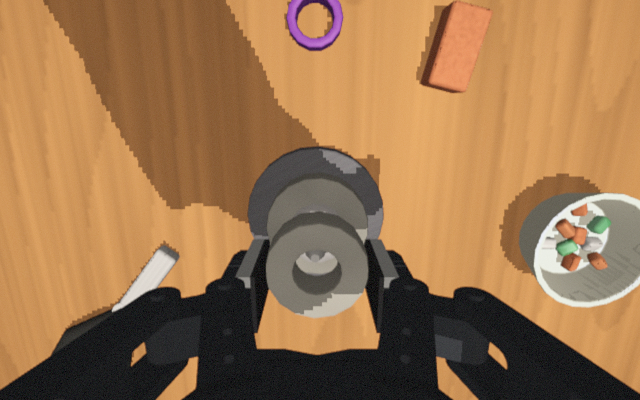

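Post tip shows inside the bore at (316,257). Going on down.

>>> move_arm([
  [[0,0,0.2,0,0,0,0.3],[0,0,0.12,0,0,0,0.3],[0,0,0.06,0,0,0,0.3],[0,0,0.03,0,0,0,0.3],[0,0,0,0,0,0,0.3],[0,0,0,0,0,0,0.3]],
])

```text
clock: 24.0
tool_pos: [0.4593, -0.2903, 0.0466]
eef_rot: [-2.219, -2.22, 0.0]
wrist_force: [-1.3, 0.8, 3.6]
gripper_width: 0.0423
```

>>> move_arm([
  [[0,0,0,0,0,0,0.7],[0,0,0,0,0,0,0.7],[0,0,0,0,0,0,0.7],[0,0,-0.3,0,0,0,0.7],[0,0,-0.5,0,0,0,0.7],[0,0,-0.6,0,0,0,0.7],[0,0,-0.5,0,0,0,0.6],[0,0,0,0,0,0,0.6],[0,0,0,0,0,0,0.6]],
])

```text
clock: 24.9
tool_pos: [0.4601, -0.2906, 0.1417]
eef_rot: [-2.22, -2.222, -0.0]
wrist_force: [-0.7, 0.2, -0.6]
gripper_width: 0.0511
```

```bash
python3 - <<'E'
from h import *
print(observe()['tool_pos'],observe()['wrist_force'])
snap('wrist','b6')
im,P=cloud('b6')
m=(abs(P[...,2]-.062)<.004)&(np.hypot(P[...,0]-.46,P[...,1]+.29)<.04)
q=P[m];print(len(q),cv2.minEnclosingCircle(q[:,:2].astype(np.float32)*1000),np.median(q,0),q[:,2].std())
E
```

```text
[ 0.46008754 -0.29059033  0.14169433] [-0.68985171  0.18829917 -0.62651625]
2543 ((459.0960998535156, -289.8696594238281), 21.922622680664062) [ 0.45888679 -0.28827408  0.06217109] 0.0009444810575461124
```

View pics/b6.png

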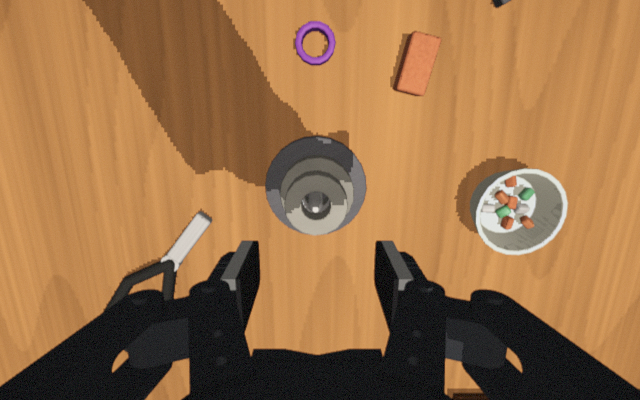

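>>> move_arm([
  [[0.5,-0.04,0,0,0,0,0.6],[0.8,-0.03,0,0,0,0,0.6],[0.8,-0.03,0,0,0,0,0.6],[0.8,-0.03,0,0,0,0,0.6],[0.8,-0.03,0,0,0,0,0.6],[0.8,-0.03,0,0,0,0,0.6],[0.8,-0.03,0,0,0,0,0.6],[0.8,-0.03,0,0,0,0,0.6],[0.8,-0.03,0,0,0,0,0.6],[0.8,-0.03,0,0,0,0,0.6]],
])

```text
clock: 25.95
tool_pos: [0.4429, 0.0958, 0.1408]
eef_rot: [-2.219, -2.22, 0.004]
wrist_force: [1.0, -0.6, -0.2]
gripper_width: 0.0512
```

>>> move_arm([
  [[0.8,-0.03,0,0,0,0,0.6],[0.8,-0.03,0,0,0,0,0.6],[0.8,-0.03,0.2,0,0,0,0.6],[0.6,-0.03,0.3,0,0,0,0.6],[0.4,-0.03,0.4,0,0,0,0.6],[0.1,0,0.4,0,0,0,0.6],[0,0,0,0,0,0,0.6],[0,0,0,0,0,0,0.6],[0,0,0,0,0,0,0.6]],
])

```text
clock: 26.85
tool_pos: [0.4369, 0.2683, 0.0775]
eef_rot: [-2.222, -2.22, 0.0]
wrist_force: [0.4, 0.5, 0.1]
gripper_width: 0.0509
```

```bash
python3 - <<'E'
from h import *
print(observe()['tool_pos'],observe()['eef_rot'])
snap('wrist','b7')
im,P=cloud('b7')
m=(P[...,2]>.006)&(P[...,2]<.03)&(np.hypot(P[...,0]-.437,P[...,1]-.2725)<.03)
q=P[m];print(len(q),cv2.minEnclosingCircle(q[:,:2].astype(np.float32)*1000),np.median(q,0),q[:,2].max(), np.median(q[q[:,2]>.023],0))
E
```

```text
[0.43688761 0.26825228 0.0774883 ] [-2.22233555e+00 -2.21971580e+00  1.77850503e-04]
1731 ((434.7410888671875, 275.4338073730469), 14.169286727905273) [0.43464812 0.27807716 0.02391469] 0.026598281618439717 [0.43463911 0.27588176 0.0243811 ]
```

View pics/b7.png

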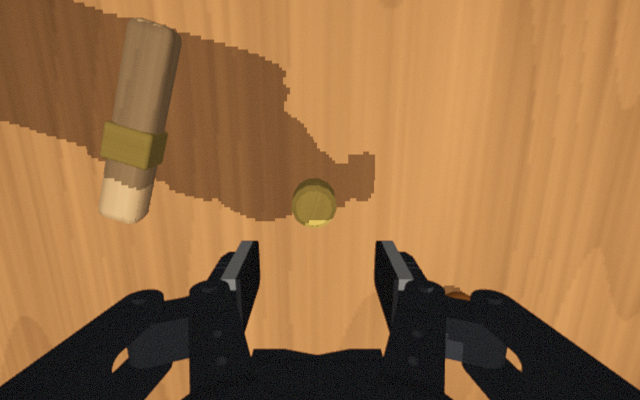

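>>> move_arm([
  [[0.1,-0.03,0.25,0,0,0,0.6],[0,0,0.25,0,0,0,0.6],[0,0,0.1,0,0,0,0.6],[0,0,0,0,0,0,0.6],[0,0,0,0,0,0,0.6],[0,0,0,0,0,0,0.6]],
])

```text
clock: 27.5
tool_pos: [0.435, 0.2742, 0.0471]
eef_rot: [-2.22, -2.221, 0.0]
wrist_force: [0.5, -0.3, 0.4]
gripper_width: 0.0512
```

```bash
python3 - <<'E'
from h import *
print(observe()['tool_pos'],observe()['eef_rot'])
snap('wrist','b8')
im,P=cloud('b8')
m=(P[...,2]>.006)&(P[...,2]<.03)&(np.hypot(P[...,0]-.437,P[...,1]-.2725)<.03)
q=P[m];print(len(q),cv2.minEnclosingCircle(q[:,:2].astype(np.float32)*1000),np.median(q,0),q[:,2].max(), np.median(q[q[:,2]>.023],0))
E
```

```text
[0.43502626 0.27418178 0.04712584] [-2.22036338e+00 -2.22094682e+00  6.63929509e-05]
2329 ((434.8636474609375, 275.5618896484375), 14.085145950317383) [0.43459422 0.27867368 0.02385653] 0.02627985644060518 [0.43459488 0.27588315 0.02434138]
```

View pics/b8.png

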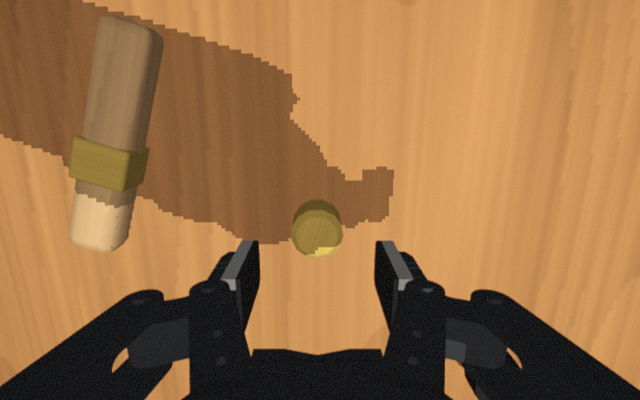

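>>> move_arm([
  [[0.01,0,0.3,0,0,0,0.6],[0,0,0.3,0,0,0,0.6],[0,0,0.2,0,0,0,0.6],[0,0,0,0,0,0,0.6],[0,0,0,0,0,0,0.6],[0,0,0,0,0,0,0.6]],
])

```text
clock: 28.15
tool_pos: [0.4351, 0.2749, 0.0075]
eef_rot: [-2.22, -2.221, -0.001]
wrist_force: [-0.1, 1.3, -0.5]
gripper_width: 0.0517
```

```bash
python3 - <<'E'
from h import *
print(observe()['tool_pos'],observe()['eef_rot'])
snap('wrist','b9')
im,P=cloud('b9')
m=(P[...,2]>.023)&(P[...,2]<.03)&(np.hypot(P[...,0]-.437,P[...,1]-.2725)<.022)
q=P[m];print(len(q),cv2.minEnclosingCircle(q[:,:2].astype(np.float32)*1000),np.median(q,0),q[:,2].max(), np.median(q[q[:,2]>.023],0))
E
```

```text
[0.43514371 0.27491876 0.00750484] [-2.22017788e+00 -2.22125260e+00 -8.01142135e-04]
2415 ((434.8979797363281, 276.13238525390625), 13.081787109375) [0.43478996 0.27625958 0.02436585] 0.026188469860580488 [0.43478996 0.27625958 0.02436585]
```

View pics/b9.png

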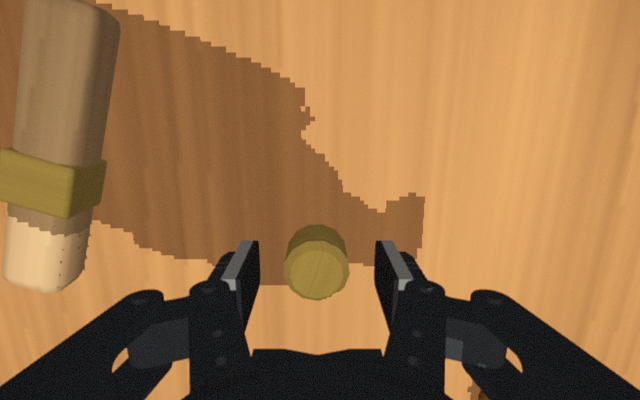

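>>> move_arm([
  [[0.01,0,0.06,0,0,0,0.6],[0,0,0,0,0,0,0.4],[0,0,0,0,0,0,0.2],[0,0,0,0,0,0,0.15],[0,0,0,0,0,0,0.15],[0,0,0,0,0,0,0.15],[0,0,0,0,0,0,0.15]],
], squeeze=45)

```text
clock: 28.9
tool_pos: [0.4347, 0.2755, 0.0042]
eef_rot: [-2.22, -2.221, 0.0]
wrist_force: [-1.4, -0.4, 5.9]
gripper_width: 0.0262
```

>>> move_arm([
  [[0,0,-0.1,0,0,0,0.15],[0,0,-0.4,0,0,0,0.15],[0,0,-0.6,0,0,0,0.15],[0,0,-0.6,0,0,0,0.15],[0,0,-0.6,0,0,0,0.15],[0,0,-0.4,0,0,0,0.15],[0,0,0,0,0,0,0.15]],
])

```text
clock: 29.6
tool_pos: [0.4364, 0.2758, 0.1413]
eef_rot: [-2.221, -2.222, -0.007]
wrist_force: [0.9, 0.1, -1.0]
gripper_width: 0.0264
```

>>> move_arm([
  [[-0.5,0.04,0,0,0,0,0.15],[-0.8,0.03,0,0,0,0,0.15],[-0.8,0.03,0,0,0,0,0.15],[-0.8,0.03,0,0,0,0,0.15],[-0.8,0.03,0,0,0,0,0.15],[-0.8,0.03,0,0,0,0,0.15],[-0.8,0.03,0,0,0,0,0.15],[-0.8,0.03,0,0,0,0,0.15],[-0.8,0.03,0,0,0,0,0.15],[-0.8,0.03,0,0,0,0,0.15]],
])

```text
clock: 30.6
tool_pos: [0.4499, -0.1111, 0.1379]
eef_rot: [-2.219, -2.22, 0.002]
wrist_force: [-0.2, -0.5, -0.1]
gripper_width: 0.0267
```

>>> move_arm([
  [[-0.8,0.03,0,0,0,0,0.15],[-0.8,0.03,0,0,0,0,0.15],[-0.8,0.03,0,0,0,0,0.15],[-0.6,0.03,0,0,0,0,0.15],[-0.4,0.03,0,0,0,0,0.15],[-0.1,0,0,0,0,0,0.15],[0,0,0,0,0,0,0.15],[0,0,0,0,0,0,0.15],[0,0,0,0,0,0,0.15]],
])

```text
clock: 31.5
tool_pos: [0.4583, -0.2828, 0.1381]
eef_rot: [-2.216, -2.222, -0.0]
wrist_force: [0.2, 0.7, -0.1]
gripper_width: 0.0261
```

```bash
python3 - <<'E'
from h import *
print(observe()['tool_pos'],observe()['eef_rot'])
snap('wrist','d1')
snap('side','d1s')
im,P=cloud('d1')
m=(P[...,2]>.158)&(P[...,2]<.168)&(np.hypot(P[...,0]-.46,P[...,1]+.29)<.022)
m[:,:283]=0;m[:,353:]=0
q=P[m];print(len(q),cv2.minEnclosingCircle(q[:,:2].astype(np.float32)*1000),np.median(q,0))
E
```

```text
[ 0.45829773 -0.28276108  0.13813501] [-2.21630330e+00 -2.22222837e+00 -4.41539391e-04]
1794 ((458.2244567871094, -282.4173278808594), 17.287233352661133) [ 0.45837927 -0.2823415   0.15855918]
```

View pics/d1.png

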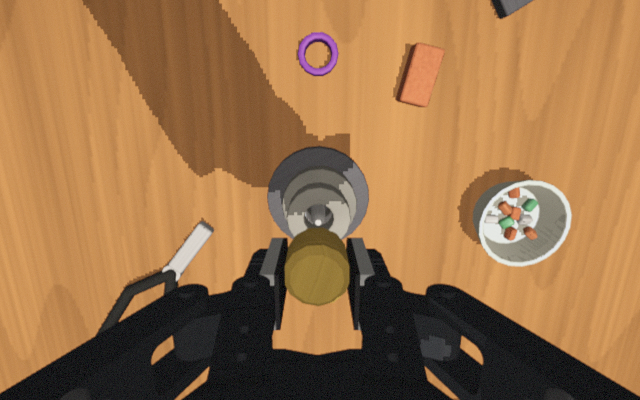

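>>> move_arm([
  [[-0.15,0.03,0,0,0,0,0.15],[0,0,0.3,0,0,0,0.15],[0,0,0.3,0,0,0,0.15],[0,0,0.3,0,0,0,0.15],[0,0,0.1,0,0,0,0.15],[0,0,0,0,0,0,0.15],[0,0,0,0,0,0,0.15],[0,0,0,0,0,0,0.15]],
])

```text
clock: 32.4
tool_pos: [0.4601, -0.2926, 0.0892]
eef_rot: [-2.221, -2.222, 0.0]
wrist_force: [0.0, 0.1, -0.8]
gripper_width: 0.0262
```

```bash
python3 - <<'E'
from h import *
print(observe()['tool_pos'],observe()['eef_rot'],observe()['wrist_force'])
snap('side','d2s'); snap('scene','d2c')
a=cv2.imread('pics/d2s.png')[170:340,300:450];b=cv2.imread('pics/d2c.png')[90:220,110:240]
cv2.imwrite('pics/d2.png',np.hstack([cv2.resize(a,(400,453)),cv2.resize(b,(400,453))]))
for fn in('d2s','d2c'):
  for z in (.115,.08,.075): print(fn,proj(fn,(.46,-.2905,z)))
E
```

```text
[ 0.46009066 -0.29261279  0.08919786] [-2.22061611e+00 -2.22220394e+00  2.90152584e-04] [ 0.03877945  0.07759756 -0.82378214]
d2s (np.float64(374.93245392374223), np.float64(252.07512876246764))
d2s (np.float64(373.59836505680704), np.float64(271.25754841931024))
d2s (np.float64(373.41326155433404), np.float64(273.91909005449816))
d2c (np.float64(161.75979258676963), np.float64(139.78827880450788))
d2c (np.float64(165.46152969232733), np.float64(154.47791848809368))
d2c (np.float64(165.97686495939513), np.float64(156.52292848572554))
```

View pics/d2.png

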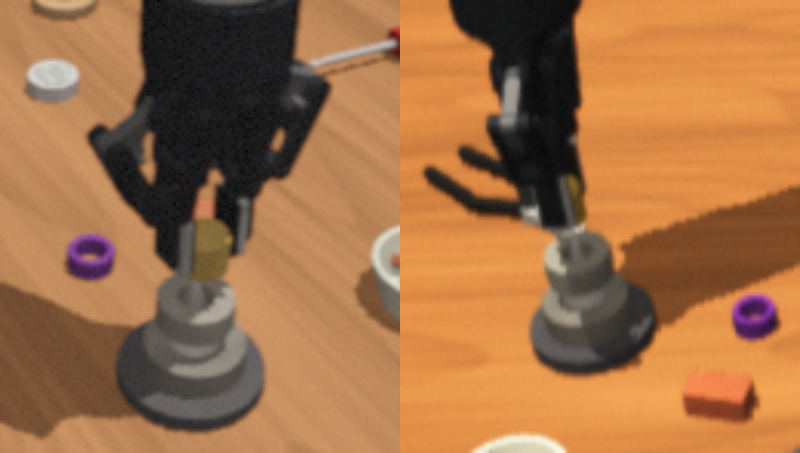

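>>> move_arm([
  [[0.04,0,0,0,0,0,0.15],[0,0,0.1,0,0,0,0.15],[0,0,0.1,0,0,0,0.15],[0,0,0.1,0,0,0,0.15],[0,0,0.05,0,0,0,0.15],[0,0,0,0,0,0,0.15],[0,0,0,0,0,0,0.15]],
])

```text
clock: 33.2
tool_pos: [0.4595, -0.2903, 0.0709]
eef_rot: [-2.22, -2.221, 0.001]
wrist_force: [-0.6, 0.8, -1.1]
gripper_width: 0.0262
```

>>> move_arm([
  [[0,0,0.06,0,0,0,0.15],[0,0,0.04,0,0,0,0.15],[0,0,0,0,0,0,0.15],[0,0,0,0,0,0,0.15]],
])

```text
clock: 33.6
tool_pos: [0.4597, -0.2903, 0.0662]
eef_rot: [-2.22, -2.221, 0.0]
wrist_force: [0.5, 1.0, 3.7]
gripper_width: 0.0261
```

>>> move_arm([
  [[0,0,0,0,0,0,0.5],[0,0,0,0,0,0,0.5],[0,0,0,0,0,0,0.5],[0,0,-0.3,0,0,0,0.5],[0,0,-0.5,0,0,0,0.6],[0,0,-0.6,0,0,0,0.6],[0,0,-0.5,0,0,0,0.6],[0,0,0,0,0,0,0.6],[0,0,0,0,0,0,0.6]],
])

```text
clock: 34.5
tool_pos: [0.46, -0.29, 0.1611]
eef_rot: [-2.22, -2.222, -0.0]
wrist_force: [0.5, 0.8, 0.2]
gripper_width: 0.0511
```

```bash
python3 - <<'E'
from h import *
print(observe()['tool_pos'],observe()['wrist_force'])
snap('wrist','d3')
im,P=cloud('d3')
m=(abs(P[...,2]-.0865)<.004)&(np.hypot(P[...,0]-.46,P[...,1]+.29)<.04)
q=P[m];print(len(q),cv2.minEnclosingCircle(q[:,:2].astype(np.float32)*1000),np.median(q,0),q[:,2].std())
E
```

```text
[ 0.45995974 -0.29002355  0.16112116] [0.49083502 0.75858052 0.17740625]
1233 ((459.5521240234375, -290.0788879394531), 14.052770614624023) [ 0.45940622 -0.28919076  0.08601496] 0.0011556327258301735
```

View pics/d3.png

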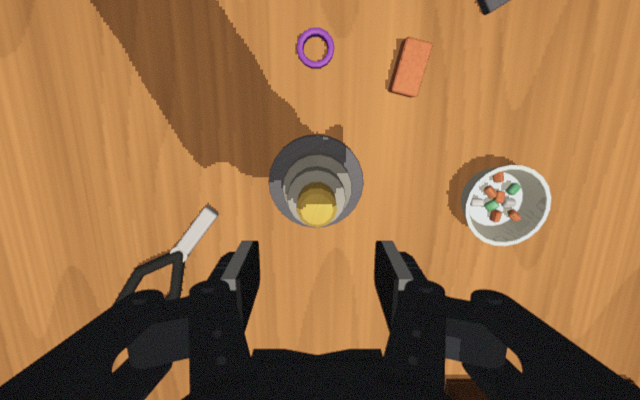

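>>> move_arm([
  [[0.5,0.2,0,0,0,0,0.6],[0.8,0.3,0,0,0,0,0.6],[0.8,0.3,0,0,0,0,0.6],[0.8,0.3,0,0,0,0,0.6],[0.8,0.3,0,0,0,0,0.6],[0.8,0.3,0,0,0,0,0.6],[0.8,0.3,0,0,0,0,0.6],[0.8,0.3,0,0,0,0,0.6],[0.8,0.3,0,0,0,0,0.6],[0.8,0.3,0.2,0,0,0,0.6]],
])

```text
clock: 35.55
tool_pos: [0.6049, 0.0966, 0.1505]
eef_rot: [-2.22, -2.221, 0.001]
wrist_force: [0.5, -0.7, -0.2]
gripper_width: 0.0508
```

>>> move_arm([
  [[0.25,0.05,0.4,0,0,0,0.6],[0,0,0.4,0,0,0,0.6],[0,0,0.4,0,0,0,0.6],[0,0,0.2,0,0,0,0.6],[0,0,0,0,0,0,0.6],[0,0,0,0,0,0,0.6],[0,0,0,0,0,0,0.6]],
])

```text
clock: 36.25
tool_pos: [0.6075, 0.107, 0.0819]
eef_rot: [-2.221, -2.221, -0.001]
wrist_force: [0.9, -0.1, -0.3]
gripper_width: 0.0514
```

```bash
python3 - <<'E'
from h import *
print(observe()['tool_pos'],observe()['eef_rot'])
snap('wrist','e1')
im,P=cloud('e1')
for z in (.034,.012):
    m=(abs(P[...,2]-z)<.002)&(np.hypot(P[...,0]-.605,P[...,1]-.109)<.04)
    q=P[m];print(len(q),cv2.minEnclosingCircle(q[:,:2].astype(np.float32)*1000),np.median(q,0),q[:,2].std())
E
```

```text
[0.60752931 0.10696334 0.08192564] [-2.22105865e+00 -2.22122210e+00 -9.92442601e-04]
1045 ((604.5505981445312, 111.46831512451172), 14.877608299255371) [0.60465634 0.11225703 0.03398799] 0.0007093421215103093
2900 ((604.59033203125, 111.38462829589844), 26.912076950073242) [0.60516232 0.11926987 0.01218512] 0.0007028598960378091
```

View pics/e1.png

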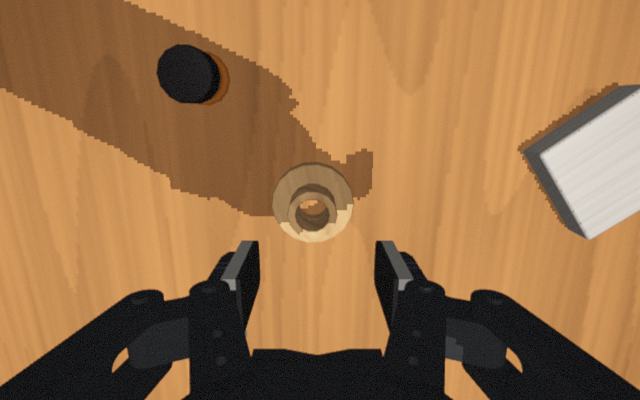

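>>> move_arm([
  [[0.07,-0.055,0.3,0,0,0,0.6],[0,0,0.3,0,0,0,0.6],[0,0,0.3,0,0,0,0.6],[0,0,0.2,0,0,0,0.6],[0,0,0.1,0,0,0,0.6],[0,0,0,0,0,0,0.6],[0,0,0,0,0,0,0.6],[0,0,0,0,0,0,0.6]],
])

```text
clock: 37.1
tool_pos: [0.6046, 0.1109, 0.0217]
eef_rot: [-2.22, -2.222, -0.001]
wrist_force: [0.1, -1.1, -0.0]
gripper_width: 0.0508
```

>>> move_arm([
  [[0,0,0.08,0,0,0,0.6],[0,0,0,0,0,0,0.4],[0,0,0,0,0,0,0.2],[0,0,0,0,0,0,0.2],[0,0,0,0,0,0,0.2],[0,0,0,0,0,0,0.2],[0,0,0,0,0,0,0.2]],
], squeeze=40)

```text
clock: 37.8
tool_pos: [0.6042, 0.111, 0.0173]
eef_rot: [-2.22, -2.221, 0.0]
wrist_force: [-1.4, 1.8, 2.8]
gripper_width: 0.0288
```

>>> move_arm([
  [[0,0,-0.1,0,0,0,0.2],[0,0,-0.4,0,0,0,0.2],[0,0,-0.6,0,0,0,0.2],[0,0,-0.6,0,0,0,0.2],[0,0,-0.2,0,0,0,0.2],[0,0,0,0,0,0,0.2]],
])

```text
clock: 38.4
tool_pos: [0.6051, 0.111, 0.1134]
eef_rot: [2.22, 2.222, 0.003]
wrist_force: [0.3, -0.1, -1.3]
gripper_width: 0.0283
```

>>> move_arm([
  [[-0.4,0,0,0,0,0,0.2],[-0.7,0,0,0,0,0,0.2],[-0.7,0,0,0,0,0,0.2],[-0.7,0,0,0,0,0,0.2],[-0.7,0,0,0,0,0,0.2],[-0.6,0,0,0,0,0,0.2],[-0.4,0,0,0,0,0,0.2],[-0.1,0,0,0,0,0,0.2],[0,0,0,0,0,0,0.2],[0,0,0,0,0,0,0.2]],
])

```text
clock: 39.4
tool_pos: [0.6041, -0.102, 0.111]
eef_rot: [-2.216, -2.221, 0.0]
wrist_force: [0.9, -0.5, -0.7]
gripper_width: 0.0285
```

```bash
python3 - <<'E'
from h import *
print(observe()['tool_pos'],observe()['wrist_force'])
im,d=snap('wrist','e2')
im,P=cloud('e2')
q=P[150:330,230:400].reshape(-1,3); q=q[np.hypot(q[:,0]-.606,q[:,1]+.11)<.05]
for z in np.arange(.08,.15,.003):
    r=q[abs(q[:,2]-z)<.0015]
    if len(r)>150: print(z,len(r),((r.min(0)+r.max(0))/2).round(4),np.ptp(r,axis=0).round(3))
E
```

```text
[ 0.60406043 -0.10199853  0.11097118] [ 0.93614672 -0.49127745 -0.7186944 ]
0.09800000000000002 217 [ 0.6034 -0.0935  0.098 ] [0.049 0.037 0.003]
0.10100000000000002 244 [ 0.6039 -0.0936  0.101 ] [0.051 0.037 0.003]
0.10400000000000002 1140 [ 0.6039 -0.0999  0.104 ] [0.053 0.05  0.003]
0.10700000000000003 2216 [ 0.6039 -0.1     0.107 ] [0.052 0.049 0.003]
0.11000000000000003 267 [ 0.6034 -0.0995  0.11  ] [0.028 0.025 0.003]
0.11300000000000003 288 [ 0.6043 -0.0994  0.113 ] [0.032 0.025 0.003]
0.11600000000000003 392 [ 0.604  -0.0996  0.116 ] [0.041 0.025 0.003]
0.11900000000000004 487 [ 0.604  -0.0995  0.119 ] [0.054 0.025 0.003]
0.12200000000000004 513 [ 0.6039 -0.0996  0.122 ] [0.056 0.025 0.003]
0.12500000000000006 685 [ 0.6041 -0.1017  0.125 ] [0.056 0.03  0.003]
0.12800000000000006 2195 [ 0.6039 -0.1015  0.128 ] [0.055 0.029 0.003]
0.13100000000000006 291 [ 0.604  -0.1004  0.131 ] [0.055 0.024 0.003]
0.13400000000000006 292 [ 0.604  -0.1013  0.134 ] [0.056 0.023 0.003]
0.13700000000000007 327 [ 0.6039 -0.1012  0.137 ] [0.056 0.023 0.003]
0.14000000000000007 360 [ 0.6039 -0.1009  0.14  ] [0.055 0.022 0.003]
0.14300000000000007 255 [ 0.6039 -0.1011  0.143 ] [0.056 0.023 0.003]
0.14600000000000007 272 [ 0.6039 -0.1011  0.146 ] [0.042 0.023 0.003]
0.14900000000000008 858 [ 0.6035 -0.1012  0.149 ] [0.046 0.023 0.003]
```

View pics/e2.png

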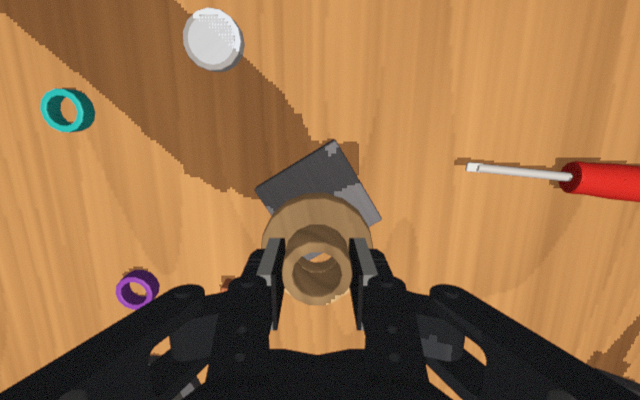

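>>> move_arm([
  [[-0.12,0.04,0,0,0,0,0.2],[0,0,0.3,0,0,0,0.2],[0,0,0.3,0,0,0,0.2],[0,0,0.2,0,0,0,0.2],[0,0,0.05,0,0,0,0.2],[0,0,0,0,0,0,0.2],[0,0,0,0,0,0,0.2],[0,0,0,0,0,0,0.2]],
])

```text
clock: 40.25
tool_pos: [0.6067, -0.1103, 0.07]
eef_rot: [-2.22, -2.222, -0.0]
wrist_force: [0.2, -0.3, -1.0]
gripper_width: 0.0284
```

```bash
python3 - <<'E'
from h import *
print(observe()['tool_pos'],observe()['wrist_force'])
im,d=snap('wrist','e3')
cv2.imwrite('pics/e3c.png',cv2.resize(im[140:320,220:420],None,fx=3,fy=3))
print([proj('e3',(.606,-.1075,z)) for z in (.05,.075)])
E
```

```text
[ 0.60666458 -0.11027314  0.0699649 ] [ 0.21799815 -0.2883291  -0.97424886]
[(np.float64(315.5391664186791), np.float64(234.91495872546332)), (np.float64(315.3544069326357), np.float64(256.0886726012804))]
```

View pics/e3c.png

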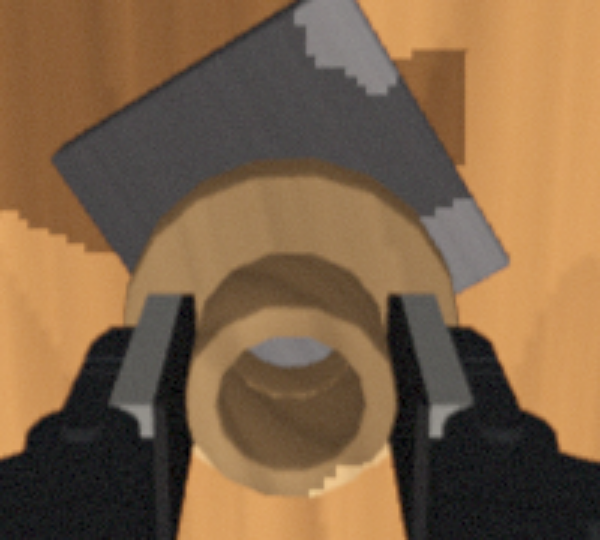

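Shift about 2.5 mm back along +y, then lower in stages.

>>> move_arm([
  [[0.045,-0.01,0,0,0,0,0.2],[0,0,0.1,0,0,0,0.2],[0,0,0.1,0,0,0,0.2],[0,0,0.1,0,0,0,0.2],[0,0,0.1,0,0,0,0.2],[0,0,0,0,0,0,0.2],[0,0,0,0,0,0,0.2]],
])

```text
clock: 41.0
tool_pos: [0.6056, -0.108, 0.0492]
eef_rot: [-2.22, -2.221, 0.001]
wrist_force: [0.2, 0.9, -0.5]
gripper_width: 0.0286
```

```bash
python3 - <<'E'
from h import *
print(observe()['tool_pos'],observe()['wrist_force'])
im,d=snap('wrist','e4')
cv2.imwrite('pics/e4c.png',cv2.resize(im[140:320,220:420],None,fx=3,fy=3))
E
```

```text
[ 0.60558937 -0.1079513   0.04916964] [ 0.22610489  0.88105057 -0.52628478]
```

View pics/e4c.png

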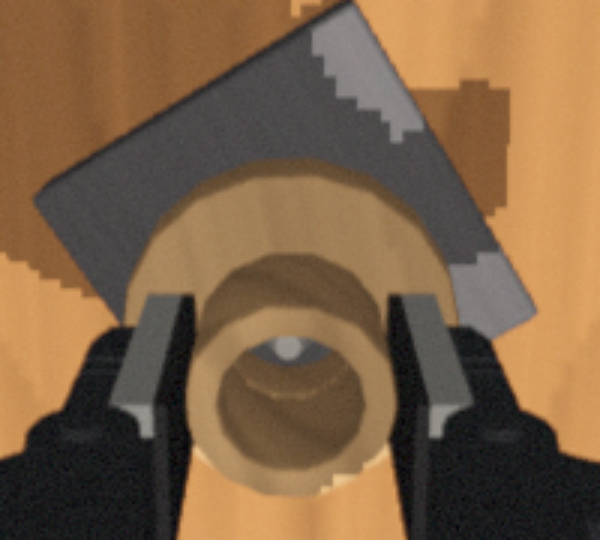

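Post tip shows in the bore. Down 20 mm more.

>>> move_arm([
  [[0,0,0.1,0,0,0,0.2],[0,0,0.1,0,0,0,0.2],[0,0,0.1,0,0,0,0.2],[0,0,0.06,0,0,0,0.2],[0,0,0.03,0,0,0,0.2],[0,0,0,0,0,0,0.2],[0,0,0,0,0,0,0.2]],
])

```text
clock: 41.75
tool_pos: [0.6058, -0.1079, 0.03]
eef_rot: [-2.22, -2.221, 0.001]
wrist_force: [0.4, -0.5, -0.6]
gripper_width: 0.0284
```

>>> move_arm([
  [[0,0,0.015,0,0,0,0.2],[0,0,0,0,0,0,0.2],[0,0,0,0,0,0,0.45],[0,0,0,0,0,0,0.5],[0,0,0,0,0,0,0.5],[0,0,-0.3,0,0,0,0.5],[0,0,-0.5,0,0,0,0.5],[0,0,-0.7,0,0,0,0.5],[0,0,-0.8,0,0,0,0.5],[0,0,-0.6,0,0,0,0.5]],
])

```text
clock: 42.75
tool_pos: [0.6064, -0.1086, 0.1777]
eef_rot: [2.221, 2.221, 0.001]
wrist_force: [0.5, 0.9, 0.2]
gripper_width: 0.0427
```

>>> move_arm([
  [[0.5,0,0,0,0,0,0.5],[0.8,0,0,0,0,0,0.5],[0.8,0,0,0,0,0,0.5],[0.8,0,0,0,0,0,0.5],[0.5,0,0,0,0,0,0.5],[0,0,0,0,0,0,0.5],[0,0,0,0,0,0,0.5],[0,0,0,0,0,0,0.5]],
])

```text
clock: 43.55
tool_pos: [0.6059, 0.0603, 0.1751]
eef_rot: [-2.223, -2.22, 0.001]
wrist_force: [-0.3, -0.7, 0.6]
gripper_width: 0.0427
```

```bash
python3 - <<'E'
from h import *
print(observe()['tool_pos'],observe()['clock'])
out=[]
for n,fn in (('scene','f1c'),('side','f1s')):
    snap(n,fn); im,P=cloud(fn)
    for nm,c,zs in (('tall',(.46,-.2905),(.030,.044,.062,.0865)),('short',(.606,-.1075),(.024,.046))):
        for z in zs:
            q=P[(abs(P[...,2]-z)<.003)&(np.hypot(P[...,0]-c[0],P[...,1]-c[1])<.045)]
            print(fn,nm,z,len(q),((q.min(0)+q.max(0))/2).round(4),np.ptp(q,axis=0).round(3))
    u,v=proj(fn,(.53,-.2,.04)); u,v=int(u),int(v)
    out.append(cv2.resize(im[max(v-80,0):v+80,max(u-90,0):u+90],(400,355)))
cv2.imwrite('pics/f1.png',np.hstack(out))
E
```

```text
[0.6058705  0.06026136 0.17513357] 43.55
f1c tall 0.03 222 [ 0.4641 -0.2914  0.03  ] [0.052 0.057 0.006]
f1c tall 0.044 22 [ 0.4711 -0.2905  0.0445] [0.022 0.041 0.005]
f1c tall 0.062 120 [ 0.4627 -0.2904  0.0618] [0.04  0.043 0.006]
f1c tall 0.0865 67 [ 0.4619 -0.2908  0.0857] [0.025 0.026 0.004]
f1c short 0.024 254 [ 0.6088 -0.109   0.024 ] [0.049 0.051 0.006]
f1c short 0.046 101 [ 0.6073 -0.1089  0.0457] [0.029 0.028 0.005]
f1s tall 0.03 469 [ 0.4608 -0.2941  0.03  ] [0.057 0.054 0.006]
f1s tall 0.044 26 [ 0.4568 -0.2955  0.0452] [0.034 0.032 0.003]
f1s tall 0.062 284 [ 0.4604 -0.2914  0.062 ] [0.043 0.044 0.006]
f1s tall 0.0865 183 [ 0.4607 -0.293   0.086 ] [0.025 0.027 0.005]
f1s short 0.024 243 [ 0.606  -0.1088  0.024 ] [0.056 0.055 0.006]
f1s short 0.046 112 [ 0.6058 -0.1094  0.0459] [0.029 0.03  0.006]
```

View pics/f1.png

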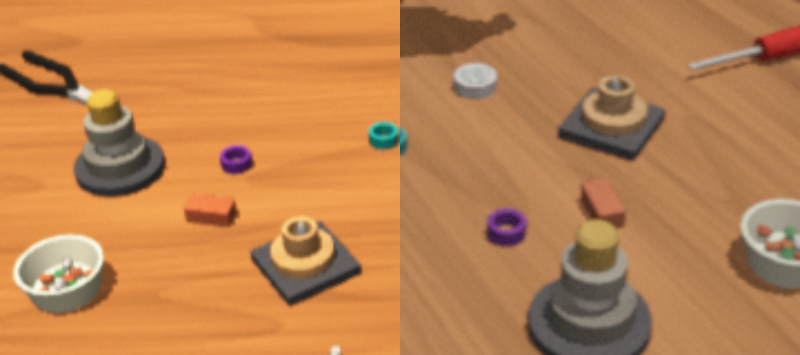

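Both stacks are right and the arm is clear; handing in.

```bash
python3 -c "
from rig import ticket
print(ticket.job_done())"
```

```text
the job is handed in; nothing more can be done
None
```

I made up both arbors and handed the job in at 43.7 s on the robot's clock; no verdict was reported.

- **Tall arbor:** from the bottom up it has the large wheel, the aluminium spacer, the small wheel and the brass cap. The tops measured about 30, 44, 62 and 86 mm above the bench, as they should be.
- **Short arbor:** the lap sits hub up, with its disc top at 24 mm and its hub top at 46 mm.
- **Centring:** from above, each part on the tall arbor lay within about 1–2 mm of the post's axis. The lap's centre from the last scene and side images is about the same.
- **Last check:** the scene and side images show both stacks level, with everything let go and the arm clear. The highest wrist force I read was about 10 N, on gripping the large wheel.
- **Disagreements:** for the cap and lap, the wrist camera and the fixed cameras differed by 2–4 mm before grasping. I trusted the close wrist view, and both grasps came out centred. In the last images some layers appear up to 5 mm off-centre, or 11 mm for the mostly hidden spacer. I put that down to only the near side of each ring being visible, because the closer overhead views showed them centred.

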